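Rack the loose card, release both catches and hold the card case's sprung gate wide

TASK

A circuit card has been left leaning against the gate of the beige card case: stand it upright on its short edge in an empty slot of the wooden rack, right down in the slot, and let go of it. Then undo the gate's two catches by squeezing the tabs of each fully together, first the catch next to the hinge, then the one nearer the gate's post, and swing the gate by its post past its detent until it stands about square to the case's front or wider. The gate is sprung, so finish while still holding it there; leave everything else on the bench, and the card already in the rack, where they are.

Things in the scene. Friction and masses are not known exactly. Their poses are not given: they have to be found in the camera images.
- card_center (a point): centre of the loose circuit card, a flat grey-framed plate, 9 mm thick (its x), 80 wide (its y), 125 tall (its z, up along the card), 0.1 to 0.2 kg. It starts leaning 15 degrees against the gate between the catches, foot towards the robot. Its top 45 mm stand clear above the gate and the 80 mm high rail behind it, free to be pinched across the 9 mm.
- card: the same loose card; origin at the centre of its lower edge; same axes as card_center.
- rack: fixed wooden rack, 136 (x) x 100 (y) x 38 mm, origin at the centre of its underside. Three slots run along y, open-ended, centred at x = -42, 0 and +42 mm, 12 mm wide, floor 8 mm and mouth 38 mm above the table. The one at +42 already holds a card; the other two are empty, either will do. A seated card's centre is 70.5 mm above the table.
- old_card: the second card, already standing in the rack's far slot (same size and look as the card to be moved); leave it there; origin at the centre of its lower edge.
- case: the beige card case, 320 mm wide, 220 deep, fixed; origin on the table under the middle of its gate; x into the case, y along the gate to the hinge, z up. Gate: plane x = 0, 10 mm thick, top edge at z = 66 mm, two lugs to 85. Front rail: x = 10 to 85 mm, top at z = 80, carries the catches; each moving tab has a hook reaching out to x = -13 mm (z 70 to 92) in front of a lug.
- gate_hinge (a point): point on the gate's upright hinge axis (case y = +135 mm), 108 mm above the table; axes as the case's.
- post_grip (a point): where to grip the gate's post: an upright round steel post, 16 mm in diameter, at the gate's free end, 35 mm in front of the gate's middle plane and 240 mm along it from the hinge. The point is on its axis, 108 mm above the table; the post's top is at 128 mm and it stands free above the gate's 66 mm top edge. It moves and turns with the gate.
- gate (a joint): gate angle: 0 = closed, grows as it swings out towards the robot (clockwise seen from above, about gate_hinge), stop at 1.75. A spring pulls it shut (about 0.5 to 2.5 N at the post); a ball detent at about 0.8 to 1.2 takes some 4 N more to pass. Let go when wide, it springs back to rest against the detent, near 1.18.
- catch_a (a joint): the smaller catch, next to the hinge: the first to squeeze. Squeezing slides its moving tab towards its fixed one: 0 = engaged (starts 0 to 0.003), 0.018 = fully squeezed, at the stop (tabs then 16 mm apart). The gate is free of it from 0.012. It slides stiffly (about 3 N) and stays where it is left.
- catch_b (a joint): the larger catch, nearer the gate's post: the second to squeeze. Squeezing slides its moving tab towards its fixed one: 0 = engaged (starts 0 to 0.003), 0.018 = fully squeezed, at the stop (tabs then 16 mm apart). The gate is free of it from 0.012. It slides stiffly (about 3 N) and stays where it is left.
- catch_a_pinch (a point): the middle between the smaller (first) catch's two upright tabs as they start, at their feet, 80 mm above the table. Tabs: flat plates 8 mm thick (y), 18 wide (x), 38 tall above this point. The fixed one is centred at y = -21 mm, the moving one at y = +21, coming to +3 when squeezed: 50 mm over the outside, then 32 about y = -9. Axes as the case's.
- catch_b_pinch (a point): the middle between the larger (second) catch's two upright tabs as they start, at their feet, 80 mm above the table. Tabs: flat plates 8 mm thick (y), 30 wide (x), 46 tall above this point. The fixed one is centred at y = -21 mm, the moving one at y = +21, coming to +3 when squeezed: 50 mm over the outside, then 32 about y = -9. Axes as the case's.
- driver: a black-handled screwdriver lying on the table; bystander; origin at the centre of its underside.
- mug: a white mug, 76 mm wide, 88 mm tall; bystander; origin at the centre of its underside.
- jar: a small clear jar with a grey cap, 52 mm wide, 60 mm tall; bystander; origin at the centre of its underside.
- meter: a black hand multimeter lying flat, 85 x 150 x 42 mm; bystander; origin at the centre of its underside.
- tape: a cardboard ring (empty tape core) lying flat, 84 mm wide, 18 mm tall; bystander; origin at the centre of its underside.
- tray: a grey compartment tray, 110 x 150 x 30 mm; bystander; origin at the centre of its underside.
Not all that is in view belongs to the job. What is shaped like the card but pink is not meant. There is more than one size of the rack; the job needs the larger.

How it is judged:
On the way, in this order (a step that is already met when the one before it is completed fails the run):
1. the card stands down in an empty slot of the rack, released, both catches still engaged and the gate shut (x of card_center in the frame of rack between -0.058 and 0.02 m and y of card_center in the frame of rack between -0.025 and 0.025 m and z of card_center in the frame of rack between 0.066 and 0.0755 m and angle between card_center's own z axis and vertical below 0.2 rad and contact force between the fingers and card below 0.1 N and linear speed of card below 0.03 m/s and value of joint each of catch_a, catch_b below 0.008 m and value of joint gate below 0.05 rad), for 0.2 s.
2. the catch next to the hinge is squeezed fully, the other still engaged, the gate shut (value of joint catch_a above 0.0145 m and value of joint catch_b below 0.008 m and value of joint gate below 0.05 rad), for 0.1 s.
3. the catch nearer the post is squeezed fully too, the gate still shut (value of joint catch_a above 0.013 m and value of joint catch_b above 0.0145 m and value of joint gate below 0.08 rad), for 0.1 s.
4. the gate has swung past its detent (value of joint gate above 1.22 rad), for 0.1 s.
At the end, for the whole second after the job is handed in: Gate still at 1.40 rad or more, the fingers pressing on it (over 0.5 N); both catches squeezed (over 12 mm); the card released in an empty rack slot: centre 66 to 75.5 mm above the rack's foot, within 25 mm of the slots' middle, within 0.2 rad of upright, at rest (value of joint gate above 1.4 rad and velocity of joint gate below 0.1 rad/s and contact force between the fingers and gate above 0.5 N and value of joint each of catch_a, catch_b above 0.012 m and x of card_center in the frame of rack between -0.058 and 0.02 m and y of card_center in the frame of rack between -0.025 and 0.025 m and z of card_center in the frame of rack between 0.066 and 0.0755 m and angle between card_center's own z axis and vertical below 0.2 rad and contact force between the fingers and card below 0.1 N and linear speed of card below 0.03 m/s); the arm keeps its last pose, push and grip.
It fails at once if a bystander on the bench is pushed more than 30 mm (distance of any of driver, mug, jar, meter, tape, tray from where it was at the start of the episode above 0.03 m).
It fails at once if the card already in the rack is moved more than 20 mm (distance of old_card from where it was at the start of the episode above 0.02 m).
It fails at once if the card to be racked falls flat (angle between card_center's own z axis and vertical above 1.1 rad).
It also fails if it takes over 72 s, if anything falls off the work surface, if the arm or the gripper's body presses on something with over 40 N, if the wrist force passes 120 N, or if a joint passes its speed limit or range.

ROBOT

A 6-joint arm with a two-finger parallel gripper is mounted at the origin on the work surface. World frame = base frame: x ahead of the robot, y to its left, z up, the work surface at z = 0. Lengths are in m, angles in rad, forces in N, time in s.
With the tool pointing down it reaches from about 0.425 to 0.95 m from the base axis. Payload 3.5 kg.
Tool frame: the origin (TCP) lies at the very end of the fingers, on their centre line; the grasp point (between the pads) lies 19 mm behind it; z points along the fingers, y is the direction in which the jaws open and shut (so a half turn about z gives the same grasp; the last joint's range is limited). The gripper opens to 85 mm and grips with 20 to 120 N. Pads are 22 mm wide; open, the fingers measure 114 mm over their backs; the gripper's body (76 mm by 85 mm) begins 54 mm behind the grasp point. The pads swing forward as they close: fully open they stand 13 mm farther back than shut.
Start: joints at [1.084, 0.286, 1.577, -0, 1.279, -0.15], TCP at [0.223, 0.637, 0.231] pointing down, gripper open.
Joint ranges: [-2.77, 2.77], [-0.9, 2.22], [0.21, 2.48], [-1.53, 4.67], [0.24, 2.81], [-2.84, 2.84]. Speed limits (rad/s): [2.79, 2.79, 3.14, 3.14, 3.14, 3.14].

INTERFACE

Orientations are given as a unit quaternion [x, y, z, w].
In Python, from plant import get_state, vision, ctrl, cut_out gives the robot as it stands.
- The arm moves only by the tool jog_arm, never from a script. Its argument "commands" is text: rows parted by semicolons, each of 6 numbers parted by spaces: the shift along the world's x, y, z in m, then the turn, a rotation vector about the world's x, y, z in rad. A call has 1 to 20 rows; each row is the pose to reach, as a shift and turn from the pose commanded when the call began; what a row does not reach only later rows make up. A row lasts 1/8 s, in which the tool goes at most 62.5 mm and 10.7 degrees, less where a joint would pass 70% of its speed; a pose out of reach is approached as far as the arm can. A call with a gripper value outside its range is refused whole. "gripper" is the opening in per cent of the stroke, from 0 (shut) to 100 (fully open), set as the call begins (left out, the last holds). The fingers move at their own pace and stop on an object; "grip_force" is the grip in N (left out, the last holds). Time passes only in rows, so rows that repeat a pose let the fingers close. It gives the time, the measured TCP pose, the force and the opening at its end, in the units of the state.
- get_state(): the state, without advancing time (a new reading comes with each control period).
- vision.read_camera(name): name is "side" or "top"; returns a dict with "frame" (420x560x3 uint8, red, green, blue), "z_map" (420x560 float32, m along the optical axis (not along the pixel's ray), 0 where there is no reading), "fx", "fy", "cx", "cy" (pixels), "D" ([k1, k2, p1, p2, k3] as OpenCV has them; the pictures are not rectified), "R" (3x3) and "t" (3): a world point X has camera coordinates R X + t. Camera axes: x right, y down, z forward; pixel columns grow to the right and rows downward; lengths in m; the calibration is good to about 2 mm. A picture is of the moment at which its call begins.
- ctrl.sign_off(): hands the job in, once; it reports no verdict.
Trained networks look in the newest picture that a camera, given by its name, has taken for a name from the list of things; names that differ only in an ending like _2 or _b are one class to them, and where a whole thing is asked for, a point or a joint stands for the part that bears it (a point fixed in the world has none). Each returns a list of dicts, best first, with "conf" (0 to 1); they miss things now and then, are a little off and sometimes report something else, mostly with a low value. They report only what shows in the picture. A call takes as long as a camera call. They do not tell look-alikes from the thing itself.
- cut_out(camera, query): "pixels" (420x560 bool, what is visible of it) and "box" ([centre column, centre row, width, height] in pixels, round what is visible of it).
The state is a dict: "time": time; "qpos": joint angles; "dq": joint speeds; "joint_efforts": joint torques, N m; "eef_pos": TCP position; "tcp_rot": TCP orientation; "contact_force": force on the tool from outside, world axes, zero at the start; "wrist_torque": the same for the moment, N m; "opening": opening from 0.0 (shut) to 1.0 (fully open).
Only numpy, scipy, OpenCV 4.12 (cv2) and the standard library are available. Lean on these libraries where they do the work, as an engineer would, in place of code of your own. Each camera call takes 0.05 s, during which the arm holds its last target.

## Working session

There is one attempt and no reset: what is moved stays moved. The work goes in short steps, Python scripts to look and compute and a tool call to move; the robot and the scene stay as the last step left them, time stands still between calls to the robot, and variables do not carry over. Pictures are saved under pics/ and viewed, and the job is handed in when it is done.

Besides the shell and the picture viewer there is one more tool, called after "Emit:" as name(argument=value, ...) on one line, values as JSON. jog_arm: Moves the arm, as the interface text tells. Its arguments: {"type":"object","properties":{"commands":{"type":"string"},"gripper":{"type":"number"},"grip_force":{"type":"number"}},"required":["commands"]}

```bash
ls; mkdir -p pics
cat > h.py <<'E'
import numpy as np, cv2
from plant import get_state, vision, ctrl, cut_out
def cam(n): return vision.read_camera(n)
def save(c,name): cv2.imwrite('pics/'+name,c['frame'][:,:,::-1])
def K(c): return np.array([[c['fx'],0,c['cx']],[0,c['fy'],c['cy']],[0,0,1.]])
def unproj(c,uv,z=None):
    "uv Nx2 (col,row) -> world, from z_map"
    uv=np.asarray(uv,float).reshape(-1,2)
    n=cv2.undistortPoints(uv.reshape(-1,1,2),K(c),np.array(c['D'],float)).reshape(-1,2)
    if z is None: z=c['z_map'][uv[:,1].round().astype(int),uv[:,0].round().astype(int)]
    P=np.c_[n*np.reshape(z,(-1,1)),np.ones(len(uv))*z]
    return (P-np.array(c['t']))@np.array(c['R'])
def ray_z(c,uv,h):
    uv=np.asarray(uv,float).reshape(-1,2)
    n=cv2.undistortPoints(uv.reshape(-1,1,2),K(c),np.array(c['D'],float)).reshape(-1,2)
    R=np.array(c['R']);o=-R.T@np.array(c['t']); d=np.c_[n,np.ones(len(n))]@R
    return o+d*((h-o[2])/d[:,2])[:,None]
def proj(c,X):
    X=np.asarray(X,float).reshape(-1,3)
    return cv2.projectPoints(X,cv2.Rodrigues(np.array(c['R'],float))[0],np.array(c['t'],float),K(c),np.array(c['D'],float))[0].reshape(-1,2)
def cloud(c,mask=None):
    m=c['z_map']>0
    if mask is not None: m&=mask
    r,q=np.nonzero(m); uv=np.c_[q,r]
    return unproj(c,uv),uv
E
python3 - <<'E'
from h import *
s=get_state(); print(s)
for n in('side','top'):
    c=cam(n); save(c,n+'0.png'); print(n,c['R'],c['t'],c['fx'])
    np.savez(n+'0.npz',**c)
E
```

```text
pics
{'time': 0.0, 'qpos': array([ 1.08396713e+00,  2.87213525e-01,  1.57819162e+00,  4.50113419e-05,
        1.27859141e+00, -1.50025797e-01]), 'dq': array([ 0.00154652,  0.00110602, -0.00010555, -0.0003044 ,  0.00160565,
        0.00076037]), 'joint_efforts': array([-1.44711201e-03, -4.05986094e+01, -2.92620367e+01, -2.12597820e-04,
        5.89569230e-03, -3.73739823e-06]), 'eef_pos': array([0.22273444, 0.6364934 , 0.22990735]), 'tcp_rot': array([ 1.67613167e-01,  9.85852109e-01, -1.13478313e-03, -3.96759950e-04]), 'contact_force': array([1.29569231, 0.01670089, 0.65643019]), 'wrist_torque': array([-0.00277421,  0.04428782,  0.02654493]), 'opening': 1.002061328979323}
side [[ 0.86583426 -0.4999695   0.01901404]
 [-0.2193673  -0.41350142 -0.88368239]
 [ 0.44967657  0.76095143 -0.46770065]] [-0.40043328  0.1975465   1.05385701] 435.72931911284775
top [[ 0.07884954 -0.99688269 -0.00276777]
 [-0.97470942 -0.07651275 -0.20996989]
 [ 0.20910358  0.0192538  -0.97770394]] [-0.01265727  0.49916565  1.21765781] 438.6706188534225
```

View pics/side0.png

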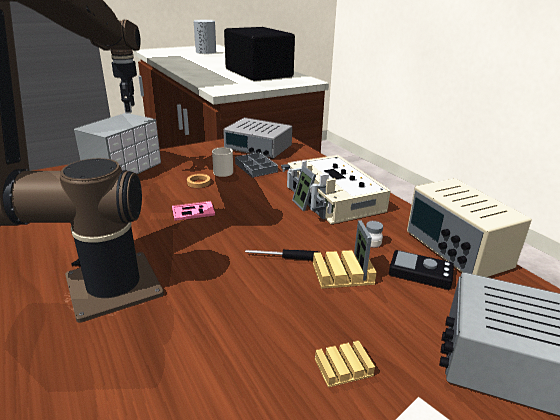

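View pics/top0.png

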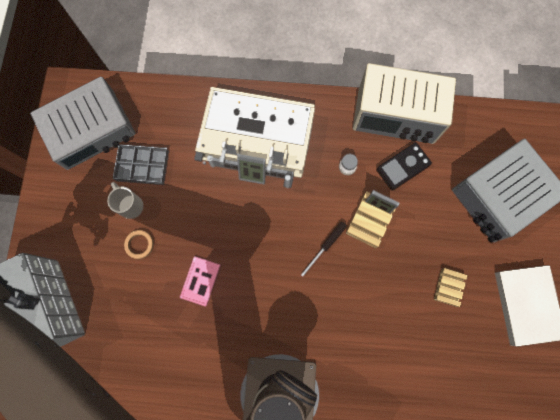

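The side view shows the case near (335,190) with the card leaning at (305,188), and the rack with its card at (345,260). In the top view the case is at (255,130), the loose card at (252,167), the post at (288,181) and the large rack at (372,219). The small rack is at (451,287) and the pink look-alike at (200,281).

Run:
```python
from h import *
out={}
for n in('side','top'):
    c=cam(n); np.savez(n+'1.npz',**c)
    for q in ['card','rack','old_card','case','gate','post_grip','catch_a','catch_b','driver','jar','meter','mug','tape','tray']:
        for d in cut_out(n,q)[:3]:
            print(n,q,round(d['conf'],2),np.round(d['box'],1))
            if n=='top' or q in('card','rack','gate','catch_a'):
                out.setdefault((n,q),[]).append(d['pixels'])
import pickle; pickle.dump(out,open('m.pkl','wb'))
c=dict(np.load('top1.npz'))
f=c['frame'][:,:,::-1]
a=cv2.resize(f[80:200,190:330],None,fx=5,fy=5,interpolation=cv2.INTER_CUBIC); cv2.imwrite('pics/tz1.png',a)
a=cv2.resize(f[170:270,290:430],None,fx=5,fy=5,interpolation=cv2.INTER_CUBIC); cv2.imwrite('pics/tz2.png',a)
c=dict(np.load('side1.npz'));f=c['frame'][:,:,::-1]
a=cv2.resize(f[140:290,260:420],None,fx=4,fy=4,interpolation=cv2.INTER_CUBIC); cv2.imwrite('pics/sz1.png',a)
```

```text
side card 0.97 [303.1 189.3  27.1  44.4]
side card 0.74 [190.2 212.9  42.1  22.1]
side card 0.55 [222.7 160.4  18.2  26.8]
side rack 0.98 [343.5 266.6  62.7  38.5]
side rack 0.97 [345.2 365.6  57.8  46.1]
side rack 0.43 [376.4 237.5  18.4  28.6]
side old_card 0.58 [363.2 250.1  16.6  59.8]
side case 0.65 [334.4 189.6 111.4  68.1]
side case 0.45 [298.8 167.9  13.4  10.9]
side gate 0.83 [305.1 194.6  37.1  41.6]
side gate 0.68 [223.5 161.1  19.   25.4]
side gate 0.61 [375.8 236.9  20.4  27.4]
side post_grip 0.85 [304.3 194.1  44.6  50.1]
side catch_a 0.42 [319.6 183.4  18.1  17.2]
side catch_a 0.4 [299.  169.6  15.3  12.5]
side catch_b 0.42 [319.6 183.4  18.1  17.2]
side catch_b 0.4 [299.  169.6  15.3  12.5]
side driver 0.8 [288.3 257.7  57.8   9.2]
side driver 0.41 [305.9 195.1  45.2  47.3]
side jar 0.84 [374.2 235.9  19.5  28.1]
side jar 0.71 [333.2 190.1 109.5  66.6]
side meter 0.31 [198.6 182.3  22.9  15. ]
side mug 0.58 [298.5 170.2  16.3  14.3]
side mug 0.57 [222.1 159.6  18.4  26.8]
side mug 0.19 [418.6 269.6  69.9  39. ]
side tape 0.75 [198.4 179.6  28.   13.5]
side tray 0.97 [
[... 303 characters left out ...]
22.4]
top case 0.95 [252.9 138.1 120.8 100.4]
top gate 0.6 [249.9 171.1  87.5  29.1]
top gate 0.34 [253.9 140.1 121.7  97.1]
top post_grip 0.73 [247.6 171.   89.1  29.8]
top catch_a 0.65 [248.4 170.9  27.8  30.8]
top catch_a 0.61 [272.8 158.6   7.3  22.9]
top catch_b 0.65 [248.4 170.9  27.8  30.8]
top catch_b 0.61 [272.8 158.6   7.3  22.9]
top driver 0.71 [335.2 237.1  20.6  21.9]
top jar 0.59 [348.4 165.2  20.9  20. ]
top meter 0.59 [247.5 173.2  89.8  30.2]
top meter 0.56 [403.6 166.1  57.9  46.1]
top mug 0.69 [125.4 201.2  37.4  40.7]
top mug 0.6 [249.6 168.4  23.3  30.9]
top tape 0.74 [140.  246.5  31.2  27.8]
top tray 0.7 [141.4 166.6  60.9  39. ]
top tray 0.44 [249.4 168.6  29.1  31.2]
```

View pics/tz1.png

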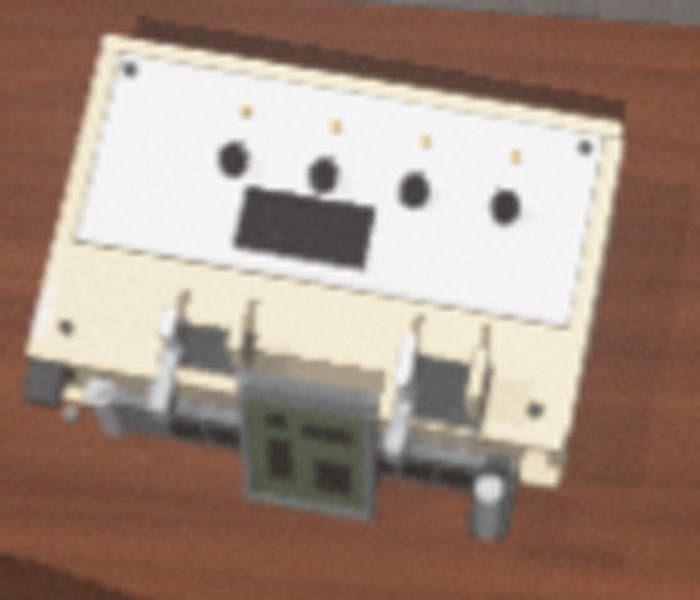

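View pics/tz2.png

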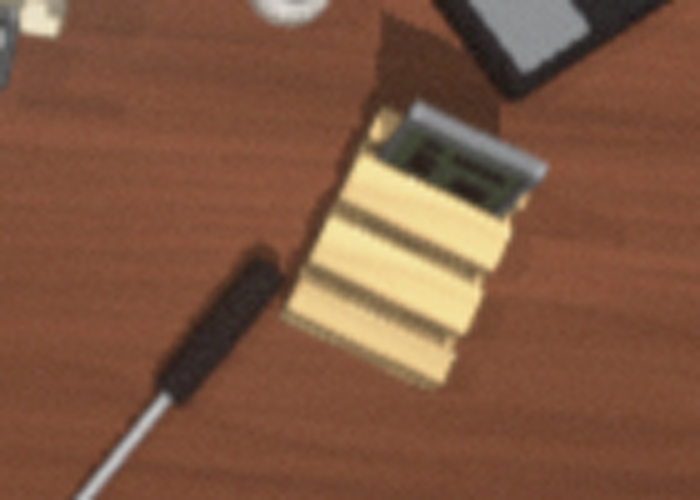

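View pics/sz1.png

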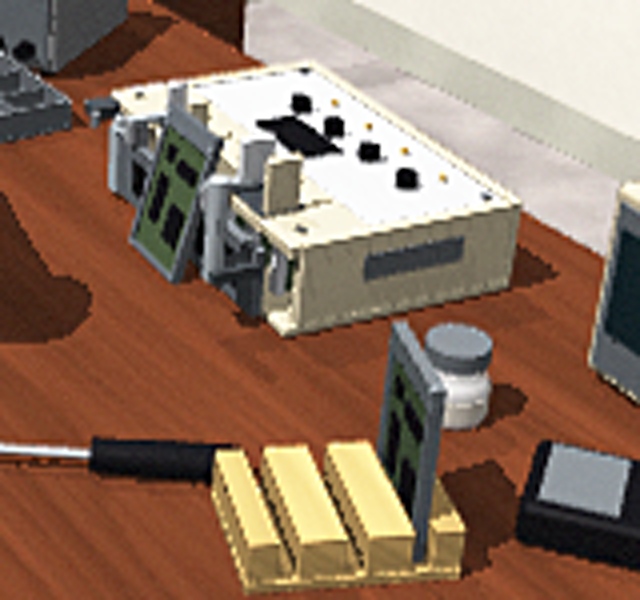

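Run:
```python
from h import *
c=dict(np.load('top1.npz'))
def z(px,o=(190,80)): 
    px=np.array(px,float); uv=px/5+np.array(o)-0.4; return uv
names=dict(backL=(112,45),backR=(615,133),frontL=(36,345),frontR=(555,440),panel=(330,100),rail=(330,330),rail2=(120,330),tabAm=(172,320),tabAf=(248,330),tabBm=(405,360),tabBf=(480,365),post=(488,488),cardtop=(310,390),screw1=(66,327),screw2=(535,410))
for k,p in names.items(): print(k,z(p).round(1),unproj(c,z(p)).round(4))
for k,p in dict(r1=(300,310),r2=(440,375),r3=(380,120),rb=(400,230),slot=(390,310),old=(480,145),t=(600,400)).items(): print(k,unproj(c,z(p,(290,170))).round(4))
P,uv=cloud(c)
m=(P[:,0]>0.5)&(P[:,0]<1.1)&(abs(P[:,1])<.3)
h,e=np.histogram(P[m][:,2],bins=np.arange(-.02,.2,.004)); print([(round(a,3),b) for a,b in zip(e,h)])
```

```text
backL [212.   88.6] [[0.8694 0.274  0.0823]]
backR [312.6 106.2] [[ 0.834  -0.0334  0.084 ]]
frontL [196.8 148.6] [[0.6738 0.296  0.0838]]
frontR [300.6 167.6] [[ 0.6398 -0.0112  0.0816]]
panel [255.6  99.6] [[0.8443 0.1391 0.08  ]]
rail [255.6 145.6] [[0.6981 0.1255 0.0788]]
rail2 [213.6 145.6] [[0.6867 0.2478 0.0842]]
tabAm [224.  143.6] [[0.6828 0.2122 0.1167]]
tabAf [239.2 145.6] [[0.6939 0.1734 0.0803]]
tabBm [270.6 151.6] [[0.6653 0.0768 0.1264]]
tabBf [285.6 152.6] [[0.6647 0.0344 0.1289]]
post [287.2 177.2] [[0.593  0.0243 0.1296]]
cardtop [251.6 157.6] [[0.646  0.1293 0.1192]]
screw1 [202.8 145. ] [[0.686  0.2796 0.0844]]
screw2 [296.6 161.6] [[0.6575 0.0017 0.0806]]
r1 [[ 0.4709 -0.1677  0.0382]]
r2 [[ 0.4388 -0.2502  0.0395]]
r3 [[ 0.5889 -0.2097  0.0381]]
rb [[ 0.5239 -0.2246  0.0347]]
slot [[ 0.4788 -0.2236  0.018 ]]
old [[ 0.5515 -0.2483  0.1357]]
t [[ 0.4379 -0.3544 -0.0018]]
[(np.float64(-0.02), np.int64(0)), (np.float64(-0.016), np.int64(0)), (np.float64(-0.012), np.int64(2)), (np.float64(-0.008), np.int64(361)), (np.float64(-0.004), np.int64(4502)), (np.float64(0.0)
[... 1015 characters left out ...]
), (np.float64(0.116), np.int64(110)), (np.float64(0.12), np.int64(128)), (np.float64(0.124), np.int64(128)), (np.float64(0.128), np.int64(112)), (np.float64(0.132), np.int64(115)), (np.float64(0.136), np.int64(40)), (np.float64(0.14), np.int64(47)), (np.float64(0.144), np.int64(57)), (np.float64(0.148), np.int64(73)), (np.float64(0.152), np.int64(196)), (np.float64(0.156), np.int64(1165)), (np.float64(0.16), np.int64(802)), (np.float64(0.164), np.int64(44)), (np.float64(0.168), np.int64(0)), (np.float64(0.172), np.int64(0)), (np.float64(0.176), np.int64(0)), (np.float64(0.18), np.int64(0)), (np.float64(0.184), np.int64(0)), (np.float64(0.188), np.int64(0)), (np.float64(0.192), np.int64(0))]
```

```bash
cat > fit.py <<'E'
from h import *
c=dict(np.load('top1.npz'))
P,uv=cloud(c)
# case top pixels
f=c['frame'].astype(int)
m=(abs(P[:,2]-.08)<.012)&(P[:,0]>.6)&(P[:,0]<.95)&(P[:,1]>-.08)&(P[:,1]<.34)
Q=ray_z(c,uv[m],.08)[:,:2]
mask=np.zeros((420,560),np.uint8); mask[uv[m][:,1],uv[m][:,0]]=255
mask=cv2.morphologyEx(mask,cv2.MORPH_OPEN,np.ones((3,3)))
cv2.imwrite('pics/mask.png',cv2.resize(mask[80:200,190:330],None,fx=5,fy=5,interpolation=0))
# orient edges by brightness mask
pts=np.array(np.nonzero(mask)).T[:,::-1]
Q=ray_z(c,pts,.08)[:,:2].astype(np.float32)
r=cv2.minAreaRect(Q*1000); print('case rect',r)
# rack
m=(abs(P[:,2]-.038)<.008)&(P[:,0]>.4)&(P[:,0]<.65)&(P[:,1]>-.32)&(P[:,1]<-.12)
mask=np.zeros((420,560),np.uint8); mask[uv[m][:,1],uv[m][:,0]]=255
mask[(f[:,:,0]<150)|(f[:,:,1]<120)]=0
cv2.imwrite('pics/mask2.png',cv2.resize(mask[170:270,290:430],None,fx=5,fy=5,interpolation=0))
pts=np.array(np.nonzero(mask)).T[:,::-1]
Q=ray_z(c,pts,.038)[:,:2].astype(np.float32)
print('rack rect',cv2.minAreaRect(Q*1000))
E
python3 fit.py
```

```text
case rect ((741.719970703125, 133.24452209472656), (322.28289794921875, 239.46133422851562), 83.7912826538086)
rack rect ((511.7799377441406, -229.50721740722656), (100.04232788085938, 132.3086700439453), 67.76454162597656)
```

View pics/mask.png

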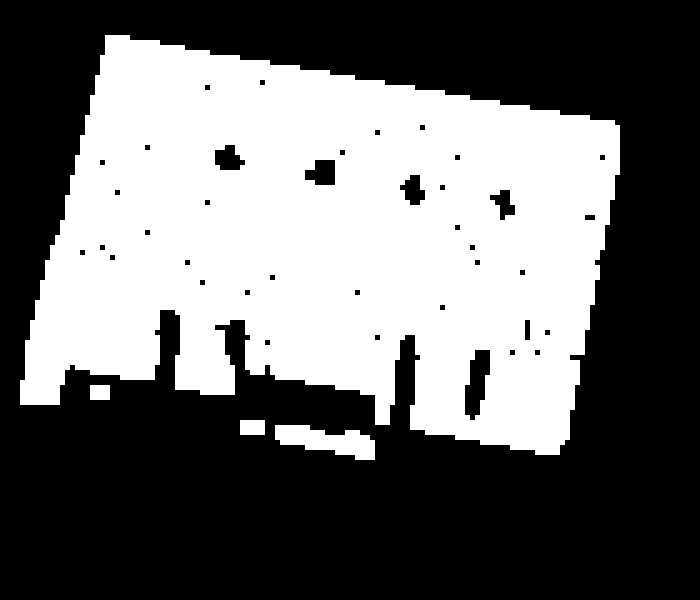

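View pics/mask2.png

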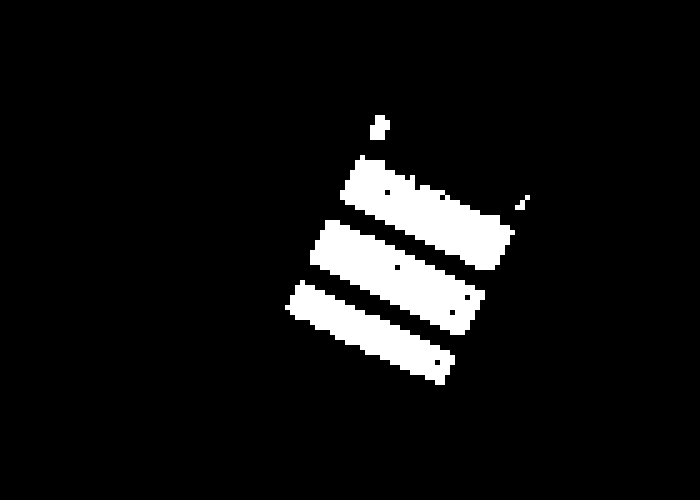

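```bash
cat > fit2.py <<'E'
from h import *
from scipy.optimize import minimize
c=dict(np.load('top1.npz')); f=c['frame'].astype(int)
rr,qq=np.mgrid[0:420,0:560]; uv=np.c_[qq.ravel(),rr.ravel()]
def soft(x,a,b,s=.0015): return 1/(1+np.exp(-np.clip((x-a)/s,-50,50)))/(1+np.exp(-np.clip((b-x)/s,-50,50)))
def fit(h,mask,model,roi,p0):
    u0,u1,v0,v1=roi; sel=(uv[:,0]>=u0)&(uv[:,0]<u1)&(uv[:,1]>=v0)&(uv[:,1]<v1)
    Q=ray_z(c,uv[sel],h)[:,:2]; t=mask.ravel()[sel].astype(float)
    def cost(p):
        ca,sa=np.cos(p[2]),np.sin(p[2]); d=Q-p[:2]
        x=d[:,0]*ca+d[:,1]*sa; y=-d[:,0]*sa+d[:,1]*ca
        w,mm=model(x,y,p); return (w*(mm-t)**2).sum()
    best=min((minimize(cost,np.array(p0)+np.r_[np.random.randn(2)*.004,np.random.randn()*.03,np.zeros(len(p0)-3)],method='Nelder-Mead',options=dict(maxiter=3000,xatol=1e-5,fatol=1e-4)) for _ in range(8)),key=lambda r:r.fun)
    return best
np.random.seed(0)
V=f.max(2); 
wood=(f[:,:,0]>165)&(f[:,:,1]>130)
def rackm(x,y,p):
    yy=soft(y,-.05,.05); mm=yy*np.maximum.reduce([soft(x,a,b) for a,b in((-.068,-.048),(-.036,-.006),(.006,.036))])
    return (x<.030)*1.,mm
r=fit(.038,wood,rackm,(290,440,170,275),[.512,-.2295,-.37]); print('rack',r.x,np.degrees(r.x[2]),r.fun)
z=c['z_map']; P,u=cloud(c); H=np.full((420,560),-1.); H[u[:,1],u[:,0]]=P[:,2]
H=cv2.medianBlur(H.astype(np.float32),3)
mask=(H>.06)
def casem(x,y,p):
    return (x>.09)*1.,soft(y,-.16,.16)*soft(x,-1,p[3])
r=fit(.08,mask,casem,(180,340,75,200),[.645,.1445,-.11,.23]); print('case',r.x,np.degrees(r.x[2]),r.fun)
bright=(f[:,:,0]>150)&(f[:,:,1]>130)
r=fit(.08,bright,casem,(180,340,75,200),[.645,.1445,-.11,.23]); print('caseB',r.x,np.degrees(r.x[2]),r.fun)
E
python3 fit2.py
```

```text
rack [ 0.51592225 -0.23059863 -0.3427164 ] -19.636203388914357 128.6749688157014
case [ 0.67581594  0.13931455 -0.10904617  0.18532838] -6.247885135727755 32.15706095930962
caseB [ 0.71857868  0.13558111 -0.10903187  0.14293074] -6.247065775020756 39.58683718357729
```

```bash
cat > ov.py <<'E'
from h import *
import sys
T=np.array([.6413,.1430]); yaw=-.1090
def w(T,yaw,L):
    L=np.asarray(L,float).reshape(-1,3); ca,sa=np.cos(yaw),np.sin(yaw)
    return np.c_[T[0]+ca*L[:,0]-sa*L[:,1],T[1]+sa*L[:,0]+ca*L[:,1],L[:,2]]
def inv(T,yaw,P):
    P=np.asarray(P,float).reshape(-1,3);ca,sa=np.cos(yaw),np.sin(yaw);d=P[:,:2]-T
    return np.c_[d[:,0]*ca+d[:,1]*sa,-d[:,0]*sa+d[:,1]*ca,P[:,2]]
E
python3 - <<'E'
from ov import *
c=dict(np.load('top1.npz')); 
s=dict(np.load('side1.npz'))
f=c['frame'][:,:,::-1]
a=cv2.resize(f[130:190,192:262],None,fx=10,fy=10,interpolation=cv2.INTER_CUBIC); cv2.imwrite('pics/tz3.png',a)
a=cv2.resize(f[130:190,235:305],None,fx=10,fy=10,interpolation=cv2.INTER_CUBIC); cv2.imwrite('pics/tz4.png',a)
f=s['frame'][:,:,::-1]
a=cv2.resize(f[150:225,275:365],None,fx=8,fy=8,interpolation=cv2.INTER_CUBIC); cv2.imwrite('pics/sz3.png',a)
E
```

```text
(no output)
```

View pics/tz3.png

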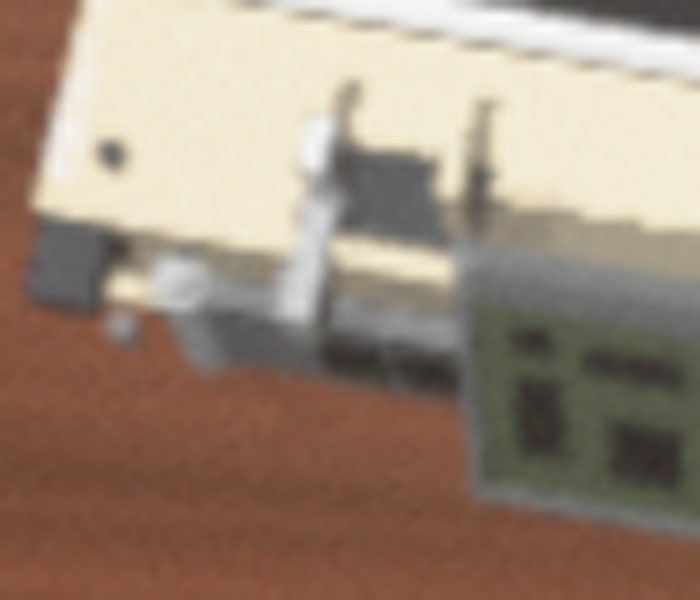

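View pics/tz4.png

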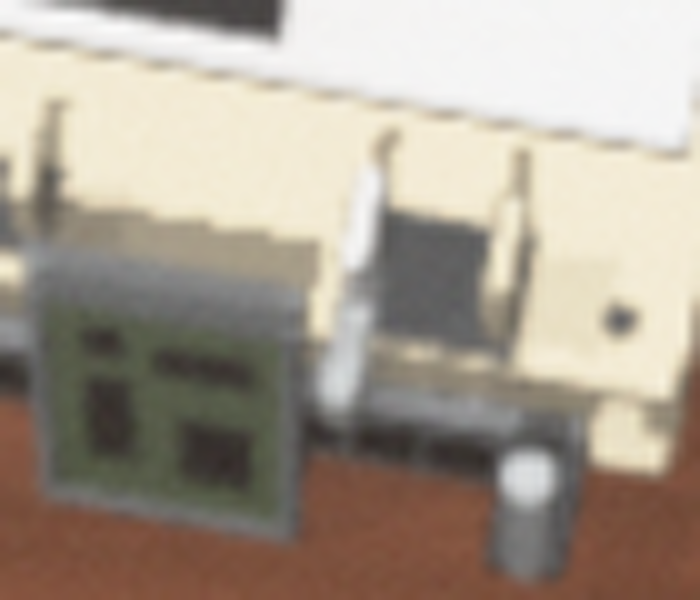

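View pics/sz3.png

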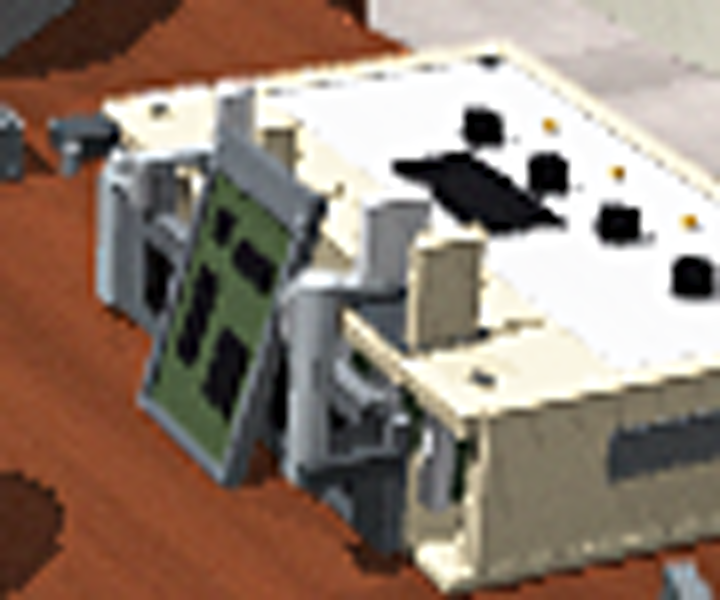

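Run:
```python
from ov import *
c=dict(np.load('top1.npz')); s=dict(np.load('side1.npz'))
hp=(209.55,158.05); pp=(287.35,177.05)
print('z hinge',[unproj(c,(hp[0]+dx,hp[1]+dy)).round(4).tolist() for dx,dy in((0,0),(-1,0),(1,0),(0,-1))])
for h in(.066,.075,.085): print(h,inv(T,yaw,ray_z(c,hp,h)).round(4))
print('post',inv(T,yaw,ray_z(c,pp,.128)).round(4),ray_z(c,pp,.128))
# tabs from points with z>.1 in rail
P,uv=cloud(c); L=inv(T,yaw,P)
m=(L[:,2]>.105)&(L[:,2]<.14)&(L[:,0]>.0)&(L[:,0]<.1)&(abs(L[:,1])<.16)
for l,u in sorted(zip(L[m].round(3).tolist(),uv[m].tolist()),key=lambda t:-t[0][1]): print(l,u)
```

```text
z hinge [[[0.6506, 0.2571, 0.0751]], [[0.6508, 0.2603, 0.0739]], [[0.6528, 0.2553, 0.0695]], [[0.653, 0.257, 0.0771]]]
0.066 [[-0.0003  0.1166  0.066 ]]
0.075 [[-0.0031  0.1144  0.075 ]]
0.085 [[-0.0063  0.112   0.085 ]]
post [[-0.0341 -0.1235  0.128 ]] [[0.59394338 0.02399259 0.128     ]]
[0.037, 0.08, 0.117] [222, 142]
[0.024, 0.08, 0.118] [221, 146]
[0.033, 0.079, 0.119] [222, 143]
[0.031, 0.078, 0.118] [222, 144]
[0.022, 0.078, 0.108] [222, 148]
[0.023, 0.077, 0.115] [222, 147]
[0.034, 0.076, 0.119] [223, 143]
[0.026, 0.076, 0.124] [222, 145]
[0.024, 0.076, 0.122] [222, 146]
[0.031, 0.075, 0.12] [223, 144]
[0.021, 0.075, 0.106] [223, 149]
[0.037, 0.074, 0.119] [224, 142]
[0.037, 0.074, 0.113] [224, 143]
[0.028, 0.074, 0.121] [223, 145]
[0.025, 0.074, 0.12] [223, 146]
[0.022, 0.074, 0.111] [223, 148]
[0.033, 0.073, 0.116] [224, 144]
[0.022, 0.073, 0.12] [223, 147]
[0.027, 0.073, 0.107] [224, 147]
[0.038, 0.072, 0.112] [225, 143]
[0.036, 0.072, 0.109] [225, 144]
[0.027, 0.072, 0.114] [224, 146]
[0.024, 0.072, 0.109] [224, 148]
[0.026, 0.07, 0.127] [224, 145]
[0.027, 0.04, 0.115] [2
[... 5855 characters left out ...]
 -0.105, 0.126] [286, 151]
[0.03, -0.105, 0.13] [285, 154]
[0.028, -0.105, 0.129] [285, 155]
[0.016, -0.105, 0.129] [284, 159]
[0.038, -0.106, 0.126] [286, 152]
[0.026, -0.106, 0.127] [285, 156]
[0.022, -0.106, 0.128] [285, 157]
[0.034, -0.107, 0.129] [286, 153]
[0.033, -0.107, 0.124] [286, 154]
[0.02, -0.107, 0.127] [285, 158]
[0.017, -0.107, 0.127] [285, 159]
[0.016, -0.107, 0.12] [285, 160]
[0.018, -0.107, 0.108] [285, 161]
[0.043, -0.108, 0.13] [287, 150]
[0.044, -0.108, 0.119] [287, 151]
[0.043, -0.108, 0.115] [287, 152]
[0.043, -0.108, 0.105] [287, 153]
[0.03, -0.108, 0.125] [286, 155]
[0.029, -0.108, 0.118] [286, 156]
[0.028, -0.108, 0.114] [286, 157]
[0.027, -0.108, 0.107] [286, 158]
```

```bash
cat > ov.py <<'E'
from h import *
from scipy.spatial.transform import Rotation as Ro
T=np.array([.6393,.1246]); yaw=-.1090
RT=np.array([.5159,-.2306]); ry=-.3427
def w(T,yaw,L):
    L=np.asarray(L,float).reshape(-1,3); ca,sa=np.cos(yaw),np.sin(yaw)
    return np.c_[T[0]+ca*L[:,0]-sa*L[:,1],T[1]+sa*L[:,0]+ca*L[:,1],L[:,2]]
def inv(T,yaw,P):
    P=np.asarray(P,float).reshape(-1,3);ca,sa=np.cos(yaw),np.sin(yaw);d=P[:,:2]-T
    return np.c_[d[:,0]*ca+d[:,1]*sa,-d[:,0]*sa+d[:,1]*ca,P[:,2]]
def tool(yawj,tilt=0):
    "jaw (tool y) at heading yawj, tool tilted so its back leans towards +jaw"
    z=-np.array([np.sin(tilt),0,np.cos(tilt)]); y=np.array([np.cos(tilt),0,-np.sin(tilt)])
    R=np.c_[np.cross(y,z),y,z]
    return Ro.from_euler('z',yawj)*Ro.from_matrix(R)
def rel(p,R,p0=None,R0=None):
    s=get_state()
    p0=s['eef_pos'] if p0 is None else p0; R0=Ro.from_quat(s['tcp_rot']) if R0 is None else R0
    return np.r_[np.asarray(p)-p0,(R*R0.inv()).as_rotvec()].round(4)
E
python3 - <<'E'
from ov import *
# overlay check
c=dict(np.load('top1.npz')); s=dict(np.load('side1.npz'))
def box(T,yaw,x0,x1,y0,y1,z): return w(T,yaw,[(x0,y0,z),(x1,y0,z),(x1,y1,z),(x0,y1,z)])
shapes=[box(RT,ry,a,b,-.05,.05,.038) for a,b in((-.068,-.048),(-.036,-.006),(.006,.036),(.048,.068))]
for px,py,hx,h in((.030,.0755,.009,.118),(.031,-.065,.015,.126)):
    for dy in(-.021,.021): shapes.append(box(T,yaw,px-hx,px+hx,py+dy-.004,py+dy+.004,h))
shapes+= [box(T,yaw,-.043,-.027,-.113,-.097,.128), box(T,yaw,-.005,.005,-.11,.13,.066)]
g=lambda x,z:(x,z)
# card leaning
cz=np.array([np.sin(.2618),0,np.cos(.2618)]);cx=np.array([np.cos(.2618),0,-np.sin(.2618)])
top=np.array([.005,.008,.1207]); 
front=[top-.0045*cx+np.array([0,a,0])-b*cz for a,b in((.04,0),(-.04,0),(-.04,.125),(.04,.125))]
shapes.append(w(T,yaw,front))
for cc,n,(u0,u1,v0,v1),k in((c,'t',(190,310,120,190),6),(c,'r',(330,410,180,260),7),(s,'s',(275,375,150,225),7),(s,'sr',(305,385,210,295),7)):
    f=cv2.resize(cc['frame'][v0:v1,u0:u1,::-1],None,fx=k,fy=k,interpolation=cv2.INTER_CUBIC)
    for S in shapes:
        q=((proj(cc,S)-[u0,v0]+.5)*k).astype(int); cv2.polylines(f,[q.reshape(-1,1,2)],True,(0,0,255),1)
    cv2.imwrite('pics/ov_%s.png'%n,f)
pick=w(T,yaw,top-.032*cz)[0]; R=tool(yaw,.2618); czw=-R.as_matrix()[:,2]
print('pick',pick,czw); print(rel(pick+.09*czw,R))
E
```

```text
pick [0.63690752 0.13290958 0.08979038] [ 0.25728364 -0.02815551  0.96592567]
[ 0.437  -0.5067 -0.0546 -0.1506  0.2389 -1.3348]
```

View pics/ov_t.png

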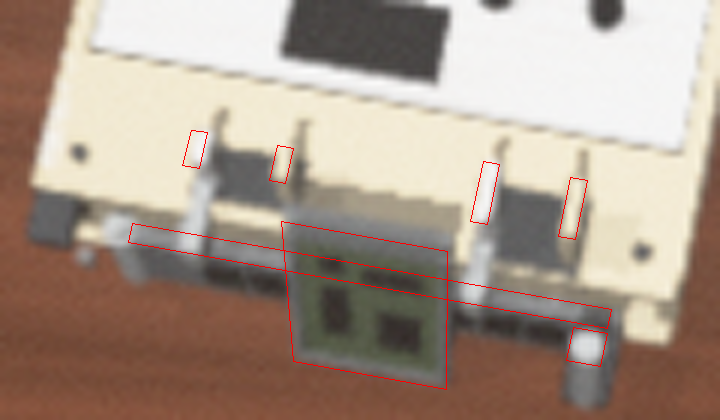

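View pics/ov_r.png

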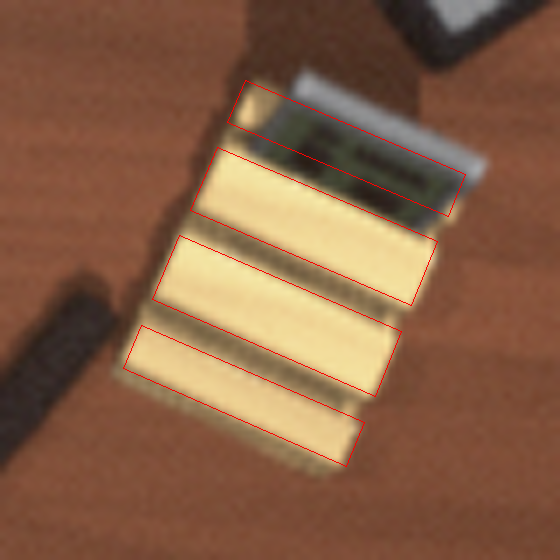

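View pics/ov_s.png

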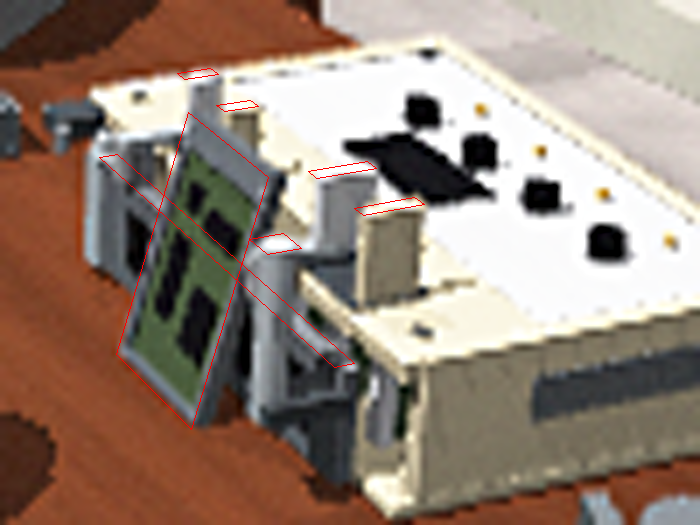

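View pics/ov_sr.png

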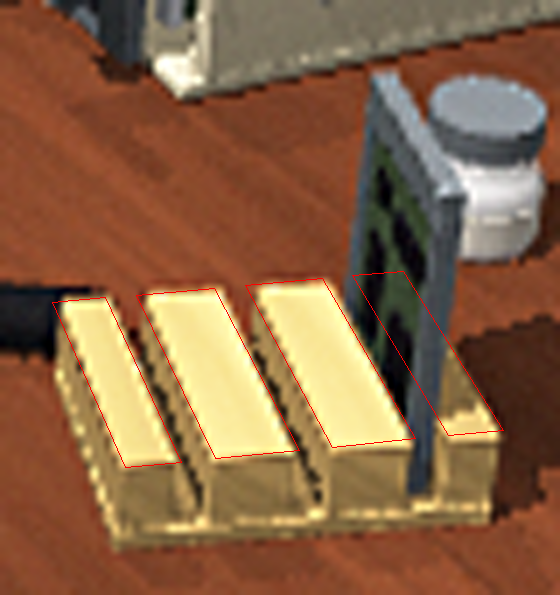

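The overlays line up within about 1 px in both views: tabs, post, gate, card and rack strips. Next, the pre-grasp.

Emit:
jog_arm(commands="0.437 -0.507 0 -0.1506 0.2389 -1.3348;0.437 -0.507 0 -0.1506 0.2389 -1.3348;0.437 -0.507 0 -0.1506 0.2389 -1.3348;0.437 -0.507 0 -0.1506 0.2389 -1.3348;0.437 -0.507 0 -0.1506 0.2389 -1.3348;0.437 -0.507 0 -0.1506 0.2389 -1.3348;0.437 -0.507 0 -0.1506 0.2389 -1.3348;0.437 -0.507 0 -0.1506 0.2389 -1.3348;0.437 -0.507 0 -0.1506 0.2389 -1.3348;0.437 -0.507 0 -0.1506 0.2389 -1.3348;0.437 -0.507 -0.054 -0.1506 0.2389 -1.3348;0.437 -0.507 -0.054 -0.1506 0.2389 -1.3348;0.437 -0.507 -0.054 -0.1506 0.2389 -1.3348;0.437 -0.507 -0.054 -0.1506 0.2389 -1.3348", gripper=40, grip_force=30)

```text
time: 3.35
eef_pos: [0.6603, 0.1315, 0.1795]
tcp_rot: [0.738, 0.663, -0.086, -0.096]
contact_force: [0.5, -0.8, 0.0]
opening: 0.401
```

```bash
cat > look.py <<'E'
from ov import *
import sys
def zoom(cc,u0,u1,v0,v1,k,name):
    cv2.imwrite('pics/'+name,cv2.resize(cc['frame'][v0:v1,u0:u1,::-1],None,fx=k,fy=k,interpolation=cv2.INTER_CUBIC))
E
python3 - <<'E'
from look import *
s=get_state(); print(s['time'],s['eef_pos'],s['contact_force'],s['opening'])
R=tool(yaw,.2618); pick=np.array([.6369,.1329,.0898]); print(rel(pick,R))
zoom(cam('side'),240,380,80,230,4,'s2.png')
zoom(cam('top'),190,330,80,200,5,'t2.png')
E
```

```text
3.35 [0.66026862 0.13153122 0.17954808] [ 0.48150822 -0.76457005  0.0265833 ] 0.40087953960513734
[-0.0234  0.0014 -0.0897 -0.0005  0.003  -0.0017]
```

View pics/s2.png

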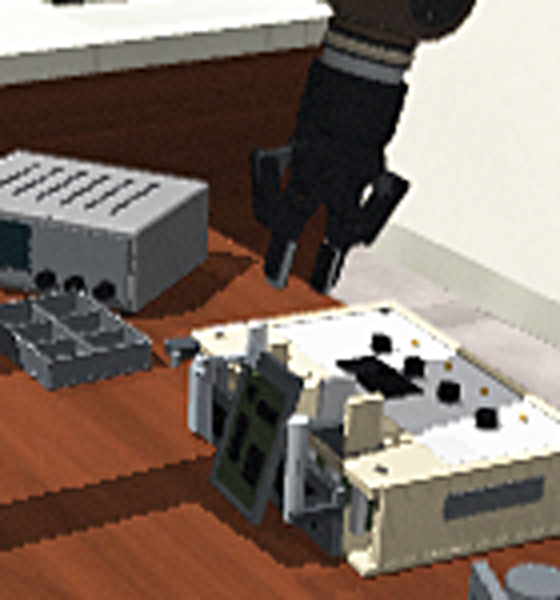

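View pics/t2.png

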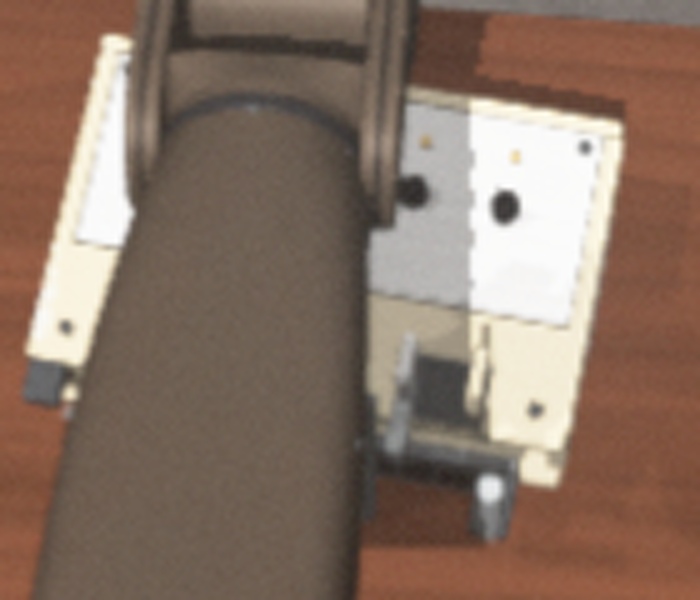

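The side view shows the open fingers at (280,275) and (325,280), in line with the card's top edge below them. The arm hides the top view. Descend along the card.

Emit:
jog_arm(commands="-0.012 0.001 -0.045 0 0.003 -0.002;-0.018 0.001 -0.068 0 0.003 -0.002;-0.023 0.001 -0.089 0 0.003 -0.002;-0.023 0.001 -0.089 0 0.003 -0.002;-0.023 0.001 -0.089 0 0.003 -0.002")

```text
time: 4.08
eef_pos: [0.638, 0.1313, 0.0899]
tcp_rot: [0.739, 0.661, -0.087, -0.097]
contact_force: [0.0, -0.6, 1.1]
opening: 0.398
```

Run:
```python
from look import *
zoom(cam('side'),260,350,110,230,5,'s3.png')
```

```text
(no output)
```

View pics/s3.png

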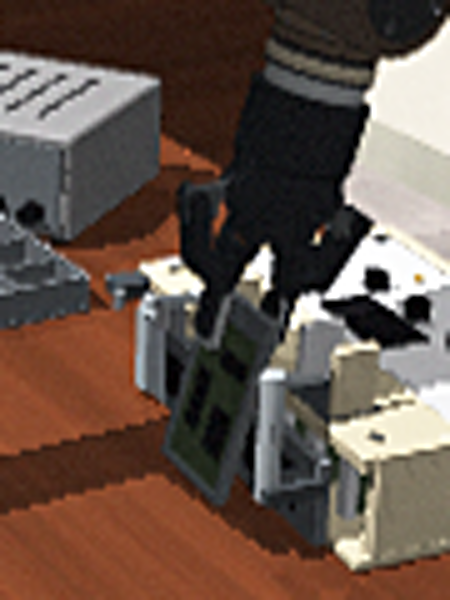

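The fingers straddle the card, with the front finger at about (205,320). Close.

Emit:
jog_arm(commands="0 0 0 0 0 0;0 0 0 0 0 0;0 0 0 0 0 0;0 0 0 0 0 0;0 0 0 0 0 0;0 0 0 0 0 0", gripper=0, grip_force=40)

```text
time: 4.88
eef_pos: [0.6368, 0.1312, 0.0896]
tcp_rot: [0.739, 0.661, -0.089, -0.099]
contact_force: [-2.4, -0.0, 5.9]
opening: 0.093
```

Emit:
jog_arm(commands="-0.01 0 0.04 0 0 0;-0.02 0 0.1 0 0 0;-0.03 0 0.16 0 0 0;-0.03 0 0.17 0 0 0;-0.03 0 0.17 0 0 0")

```text
time: 5.5
eef_pos: [0.6074, 0.131, 0.2582]
tcp_rot: [0.739, 0.661, -0.087, -0.098]
contact_force: [-0.4, -0.1, -2.3]
opening: 0.101
```

Run:
```python
from look import *
zoom(cam('side'),240,380,60,230,3.5,'s4.png')
s=get_state(); print(s['opening'],s['eef_pos'],s['contact_force'])
sl=w(RT,ry,(-.042,0,.0))[0]; print(sl)
# TCP 32 below top -> z = .008+.125-.032
p=sl.copy(); p[2]=.26; print(rel(p,tool(ry,0)))
```

```text
0.10185245780782998 [0.60657825 0.13094008 0.25619458] [ 0.76164328  0.01134506 -2.66620541]
[ 0.47634227 -0.21648668  0.        ]
[-0.1302 -0.3474  0.0038 -0.0593 -0.2605 -0.2301]
```

View pics/s4.png

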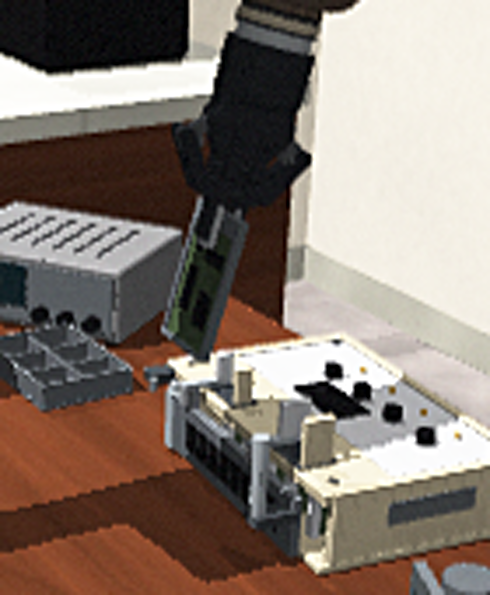

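Emit:
jog_arm(commands="-0.13 -0.347 0.01 -0.059 -0.26 -0.23;-0.13 -0.347 0.01 -0.059 -0.26 -0.23;-0.13 -0.347 0.01 -0.059 -0.26 -0.23;-0.13 -0.347 0.01 -0.059 -0.26 -0.23;-0.13 -0.347 0.01 -0.059 -0.26 -0.23;-0.13 -0.347 0.01 -0.059 -0.26 -0.23;-0.13 -0.347 -0.03 -0.059 -0.26 -0.23;-0.13 -0.347 -0.08 -0.059 -0.26 -0.23;-0.13 -0.347 -0.1 -0.059 -0.26 -0.23;-0.13 -0.347 -0.1 -0.059 -0.26 -0.23;-0.13 -0.347 -0.1 -0.059 -0.26 -0.23")

```text
time: 6.92
eef_pos: [0.477, -0.2159, 0.1579]
tcp_rot: [0.817, 0.576, 0.0, -0.0]
contact_force: [0.2, -0.4, -1.2]
opening: 0.099
```

Run:
```python
from look import *
a=cam('side');zoom(a,290,400,150,290,4,'s5.png')
b=cam('top');zoom(b,310,430,170,270,5,'t5.png')
np.savez('side5.npz',**a);np.savez('top5.npz',**b)
s=get_state(); print(s['opening'],s['eef_pos'],s['contact_force'],s['tcp_rot'])
```

```text
0.09974357642259953 [ 0.47773422 -0.21633761  0.15941704] [-0.12875637 -0.59708743 -1.77910697] [0.81716474 0.57640195 0.00095544 0.00129184]
```

View pics/s5.png

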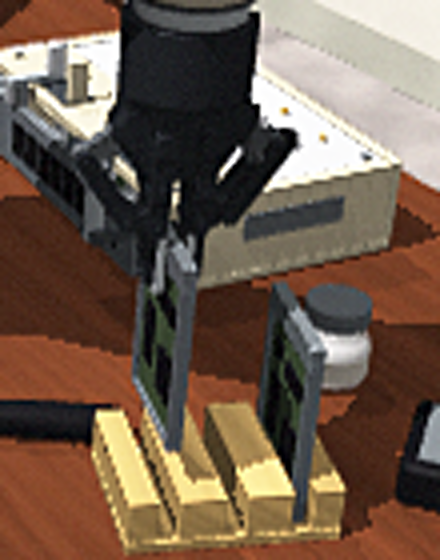

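View pics/t5.png

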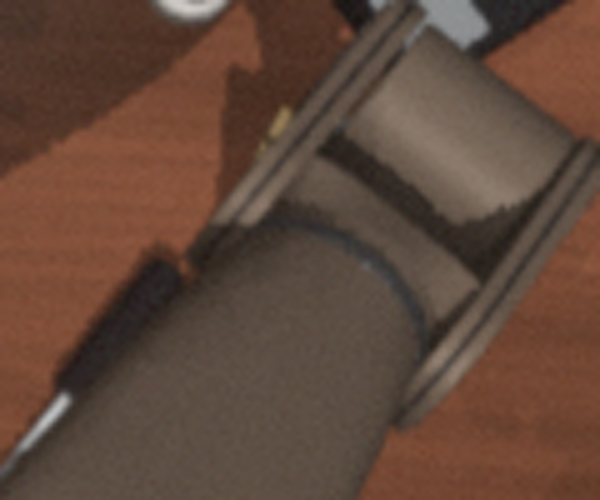

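Run:
```python
from look import *
s=dict(np.load('side5.npz'))
u0,u1,v0,v1,k=305,385,190,285,7
f=cv2.resize(s['frame'][v0:v1,u0:u1,::-1],None,fx=k,fy=k,interpolation=cv2.INTER_CUBIC)
def ln(L,col=(0,0,255)):
    q=((proj(s,L)-[u0,v0]+.5)*k).astype(int); cv2.polylines(f,[q.reshape(-1,1,2)],True,col,1)
for a,b in((-.068,-.048),(-.036,-.006),(.006,.036),(.048,.068)): ln(w(RT,ry,[(a,-.05,.038),(b,-.05,.038),(b,.05,.038),(a,.05,.038)]))
st=get_state(); tp=inv(RT,ry,st['eef_pos'])[0]; print(tp)
zt=st['eef_pos'][2]+.032; x=tp[0]; y=tp[1]
for xs in(x-.0045,x+.0045): ln(w(RT,ry,[(xs,y-.04,zt),(xs,y+.04,zt),(xs,y+.04,zt-.125),(xs,y-.04,zt-.125)]),(0,255,255))
cv2.imwrite('pics/ov5.png',f)
```

```text
[-0.04073908  0.00060815  0.15941704]
```

View pics/ov5.png

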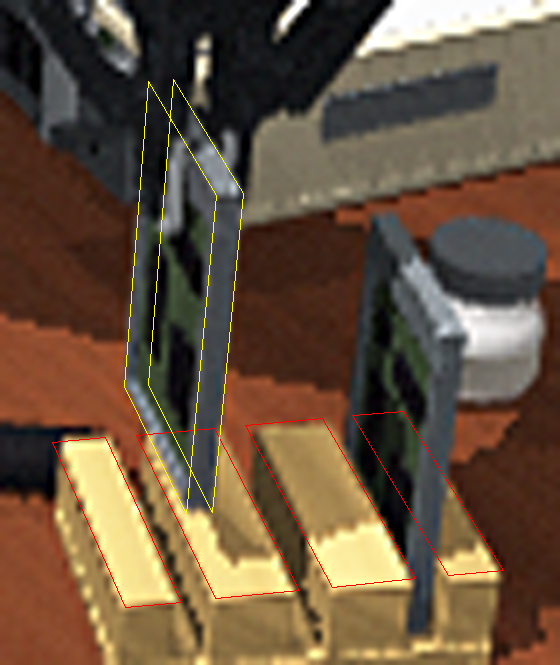

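Emit:
jog_arm(commands="-0.001 0 -0.01 0 0 0;-0.001 0 -0.02 0 0 0;-0.001 0 -0.025 0 0 0;-0.001 0 -0.03 0 0 0;-0.001 0 -0.035 0 0 0;-0.001 0 -0.035 0 0 0")

```text
time: 7.78
eef_pos: [0.4763, -0.2161, 0.1233]
tcp_rot: [0.817, 0.576, 0.001, 0.001]
contact_force: [0.2, -0.7, -0.0]
opening: 0.097
```

Run:
```python
from look import *
a=cam('side');zoom(a,305,385,190,285,7,'s6.png')
for i in range(3):
    s=get_state(); print(s['opening'],s['eef_pos'],s['contact_force'],inv(RT,ry,s['eef_pos'])); cam('side')
```

```text
0.09703141384570434 [ 0.47627902 -0.21616937  0.12329597] [-0.19392264 -0.06330401 -1.14746488] [[-0.04216619  0.00027762  0.12329597]]
0.09770392695489798 [ 0.47628719 -0.21615518  0.12331435] [ 0.90956448 -0.3872962  -1.10261053] [[-0.04216326  0.00029372  0.12331435]]
0.09905848332266295 [ 0.47627207 -0.21611099  0.12330092] [ 0.20645714 -0.6363651  -0.48617927] [[-0.04219235  0.00033026  0.12330092]]
```

View pics/s6.png

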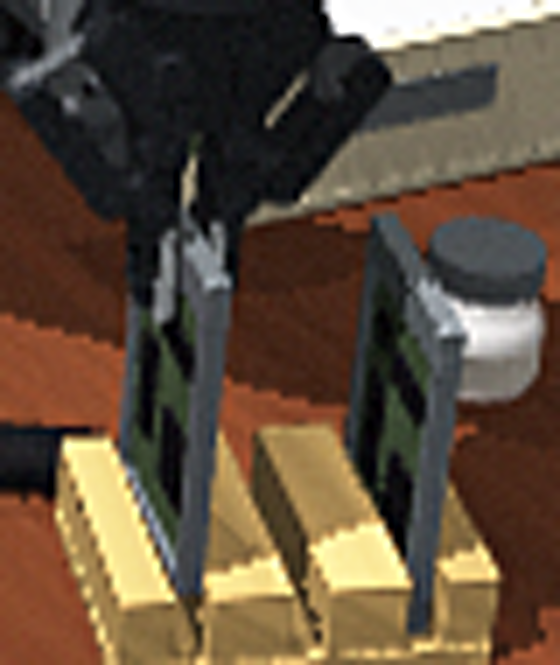

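The card's foot is in the nearest slot at (190,595), with no contact force. Keep lowering.

Emit:
jog_arm(commands="0 0 -0.005 0 0 0;0 0 -0.01 0 0 0;0 0 -0.015 0 0 0;0 0 -0.019 0 0 0;0 0 -0.021 0 0 0;0 0 -0.021 0 0 0")

```text
time: 8.72
eef_pos: [0.4762, -0.216, 0.1021]
tcp_rot: [0.817, 0.576, 0.001, 0.001]
contact_force: [0.6, -0.7, 0.2]
opening: 0.097
```

Still free. Lower in fine steps until contact.

Emit:
jog_arm(commands="0 0 -0.001 0 0 0;0 0 -0.002 0 0 0;0 0 -0.003 0 0 0;0 0 -0.003 0 0 0")

```text
time: 9.22
eef_pos: [0.4764, -0.216, 0.1]
tcp_rot: [0.817, 0.576, 0.001, 0.001]
contact_force: [0.4, 0.3, 5.5]
opening: 0.102
```

Run:
```python
from look import *
a=cam('side');np.savez('side7.npz',**a)
s=get_state(); print(s['opening'],s['eef_pos'],s['contact_force'])
u0,u1,v0,v1,k=305,385,190,285,7
f=cv2.resize(a['frame'][v0:v1,u0:u1,::-1],None,fx=k,fy=k,interpolation=cv2.INTER_CUBIC)
def ln(L,col=(0,0,255)):
    q=((proj(a,L)-[u0,v0]+.5)*k).astype(int); cv2.polylines(f,[q.reshape(-1,1,2)],True,col,1)
for x0 in(-.042,.042):
  for xs in(x0-.0045,x0+.0045): ln(w(RT,ry,[(xs,-.04,.133),(xs,.04,.133),(xs,.04,.008),(xs,-.04,.008)]),(0,255,255))
cv2.imwrite('pics/ov7.png',f)
```

```text
0.09863994780411858 [ 0.47637476 -0.2160555   0.1000384 ] [0.57713949 0.66959234 5.11743837]
```

View pics/ov7.png

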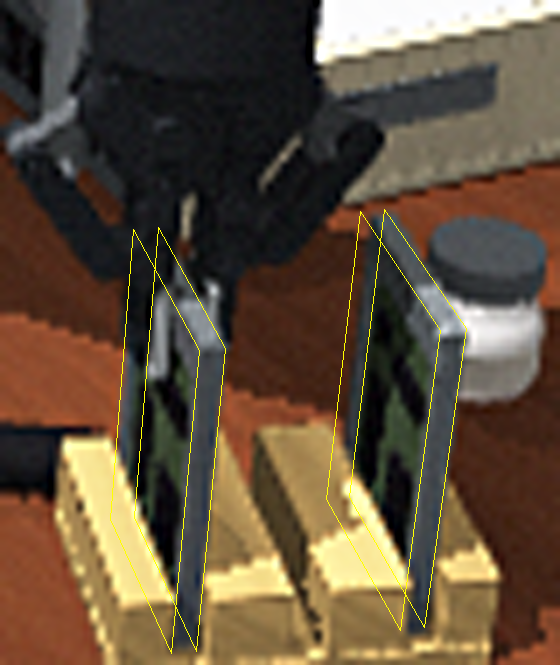

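Contact at the floor with 5 N, and the card lines up with the seated outline. Release and rise.

Emit:
jog_arm(commands="0 0 0.001 0 0 0;0 0 0.001 0 0 0;0 0 0.001 0 0 0;0 0 0.001 0 0 0;0 0 0.03 0 0 0;0 0 0.08 0 0 0;0 0 0.13 0 0 0;0 0 0.13 0 0 0", gripper=40)

```text
time: 10.28
eef_pos: [0.4784, -0.2176, 0.235]
tcp_rot: [0.817, 0.576, 0.002, 0.005]
contact_force: [-0.1, -0.2, -0.4]
opening: 0.398
```

Run:
```python
from look import *
a=cam('side')
s=get_state(); print(s['time'],s['opening'],s['eef_pos'],s['contact_force'])
u0,u1,v0,v1,k=305,385,190,285,7
f=cv2.resize(a['frame'][v0:v1,u0:u1,::-1],None,fx=k,fy=k,interpolation=cv2.INTER_CUBIC)
def ln(L,col=(0,0,255)):
    q=((proj(a,L)-[u0,v0]+.5)*k).astype(int); cv2.polylines(f,[q.reshape(-1,1,2)],True,col,1)
for x0 in(-.042,.042):
  for xs in(x0-.0045,): ln(w(RT,ry,[(xs,-.04,.133),(xs,.04,.133),(xs,.04,.008),(xs,-.04,.008)]),(0,255,255))
cv2.imwrite('pics/ov8.png',f)
# catch A pose
pa=w(T,yaw,(.030,.0755-.009,0))[0]; print('A',pa); p=pa.copy();p[2]=.22; print(rel(p,tool(yaw+np.pi/2)))
pb=w(T,yaw,(.031,-.065-.009,0))[0]; print('B',pb)
```

```text
10.325 0.39862507980263223 [ 0.47705896 -0.21665886  0.23184901] [-0.20321793 -0.41456957 -0.54356681]
A [0.67635612 0.18744182 0.        ]
[ 0.1993  0.4041 -0.0118 -0.003   0.0065  1.8039]
B [0.66206599 0.04766685 0.        ]
```

View pics/ov8.png

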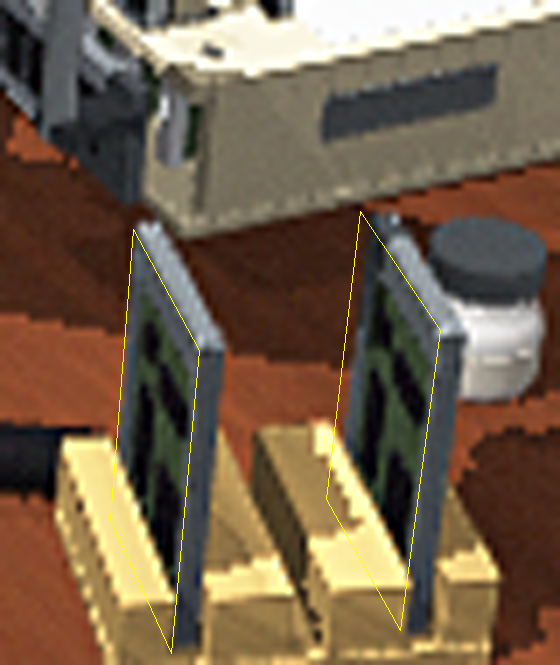

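The card is standing seated and upright, and the old card is undisturbed. Now to above catch A.

Emit:
jog_arm(commands="0.2 0.405 0.02 0 0 1.804;0.2 0.405 0.02 0 0 1.804;0.2 0.405 0.02 0 0 1.804;0.2 0.405 0.02 0 0 1.804;0.2 0.405 0.02 0 0 1.804;0.2 0.405 0.02 0 0 1.804;0.2 0.405 0.02 0 0 1.804;0.2 0.405 0.02 0 0 1.804;0.2 0.405 0.02 0 0 1.804;0.2 0.405 -0.04 0 0 1.804;0.2 0.405 -0.04 0 0 1.804;0.2 0.405 -0.04 0 0 1.804", gripper=100)

```text
time: 11.82
eef_pos: [0.6759, 0.189, 0.1891]
tcp_rot: [0.055, 0.998, 0.001, -0.001]
contact_force: [0.3, -0.2, 0.8]
opening: 1.004
```

Run:
```python
from look import *
zoom(cam('top'),190,420,80,260,3.2,'t9.png')
zoom(cam('side'),260,370,90,230,4,'s9.png')
s=get_state(); print(s['time'],s['opening'],s['eef_pos'],s['qpos'])
print(rel([.6764,.1874,.088],tool(yaw+np.pi/2)))
```

```text
11.925 1.0027671685178776 [0.67725806 0.18912517 0.19189459] [ 1.27832770e-01  3.75560400e-01  1.53690458e+00  1.45705781e-03
  1.22572892e+00 -1.33320787e+00]
[-0.0009 -0.0017 -0.1039 -0.0018  0.0032  0.0012]
```

View pics/t9.png

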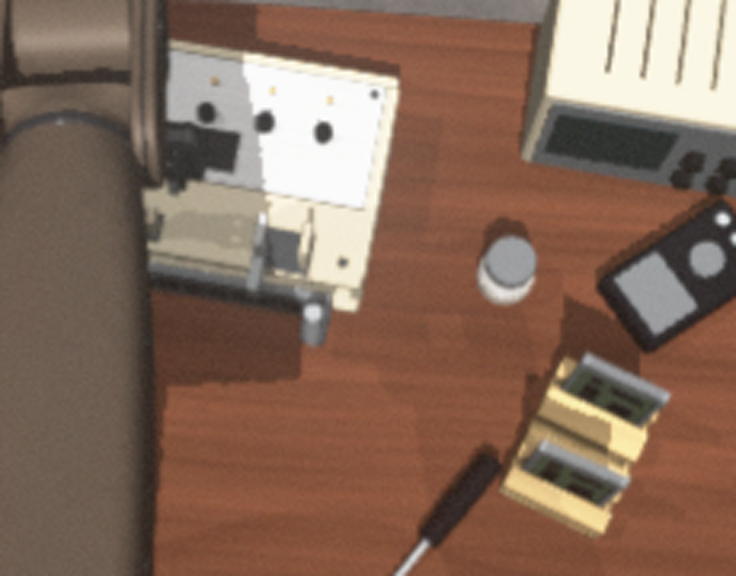

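View pics/s9.png

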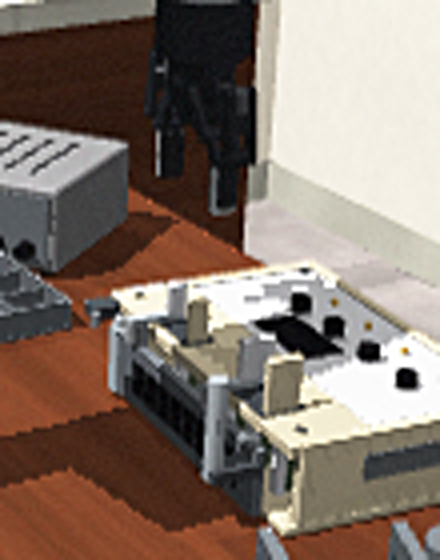

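The top view shows both cards standing parallel in the rack, and the catches are now clear of the card. Descend over catch A.

Emit:
jog_arm(commands="-0.001 -0.002 -0.05 -0.002 0.003 0.001;-0.001 -0.002 -0.08 -0.002 0.003 0.001;-0.001 -0.002 -0.103 -0.002 0.003 0.001;-0.001 -0.002 -0.103 -0.002 0.003 0.001;-0.001 -0.002 -0.103 -0.002 0.003 0.001")

```text
time: 12.55
eef_pos: [0.6765, 0.1873, 0.0886]
tcp_rot: [0.054, 0.999, -0.0, 0.0]
contact_force: [0.5, -0.1, -0.4]
opening: 0.999
```

Run:
```python
from look import *
zoom(cam('side'),270,350,120,220,6,'s10.png')
s=get_state(); print(s['time'],s['opening'],s['eef_pos'],s['contact_force'],inv(T,yaw,s['eef_pos']))
```

```text
12.6 1.0028945290488627 [0.6766168  0.1873105  0.08887782] [ 0.09346648 -0.23585278 -0.18813737] [[0.03027342 0.06639782 0.08887782]]
```

View pics/s10.png

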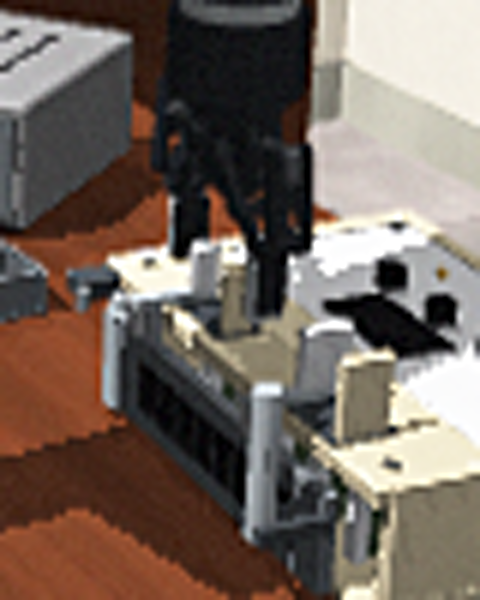

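The fingers straddle the tabs of catch A at (205,270) and (235,300). Squeeze.

Emit:
jog_arm(commands="0 0 0 0 0 0;0 0 0 0 0 0;0 0 0 0 0 0;0 0 0 0 0 0;0 0 0 0 0 0;0 0 0 0 0 0;0 0 0 0 0 0;0 0 0 0 0 0;0 0 0 0 0 0;0 0 0 0 0 0", gripper=20, grip_force=40)

```text
time: 13.85
eef_pos: [0.6761, 0.1866, 0.0909]
tcp_rot: [0.054, 0.999, -0.0, -0.001]
contact_force: [-6.6, -4.0, 11.7]
opening: 0.358
```

Run:
```python
from look import *
zoom(cam('side'),270,350,120,220,6,'s11.png')
s=get_state(); print(s['time'],s['opening'],s['eef_pos'],s['contact_force'],inv(T,yaw,s['eef_pos']))
```

```text
13.9 0.35926160628383713 [0.67607561 0.18653268 0.09093132] [-6.3053997  -4.39697449 12.3851383 ] [[0.02982006 0.06556574 0.09093132]]
```

View pics/s11.png

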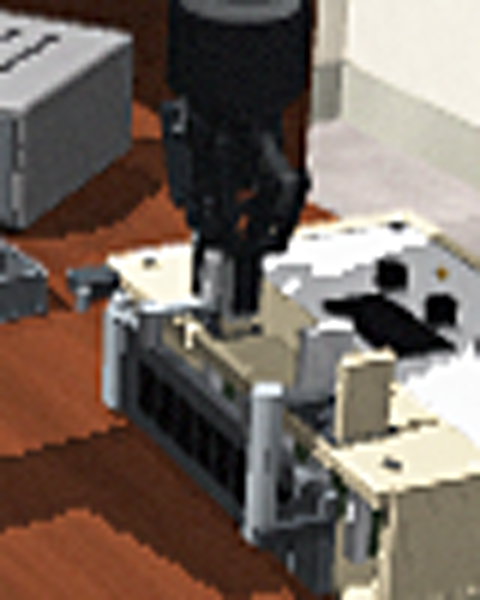

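The opening of 30.5 mm reads as fully squeezed: the gauge showed 8.3 mm on the 9 mm card, and the tabs should be 32 mm across. Open, rise and go over catch B.

Emit:
jog_arm(commands="0 0 0 0 0 0;0 0 0 0 0 0;0 0 0 0 0 0;0 0 0 0 0 0;0 0 0.05 0 0 0;0 0 0.1 0 0 0;-0.014 -0.139 0.1 0 0 0;-0.014 -0.139 0.1 0 0 0;-0.014 -0.139 0.1 0 0 0;-0.014 -0.139 0.1 0 0 0;-0.014 -0.139 0.1 0 0 0", gripper=100)

```text
time: 15.28
eef_pos: [0.6611, 0.0494, 0.1861]
tcp_rot: [0.053, 0.999, -0.0, -0.002]
contact_force: [-0.5, 0.4, 0.1]
opening: 0.998
```

Run:
```python
from look import *
a=cam('side');zoom(a,270,350,90,220,4.5,'s12.png')
b=cam('top');zoom(b,190,330,80,200,5,'t12.png')
s=get_state(); print(s['time'],s['opening'],s['eef_pos'],s['contact_force'],inv(T,yaw,s['eef_pos']))
print(rel([.6621,.0477,.088],tool(yaw+np.pi/2)))
```

```text
15.375 1.0027037600033308 [0.66105736 0.04974737 0.18608397] [-0.52060128  0.20661359 -0.96203279] [[ 0.02977103 -0.07204155  0.18608397]]
[ 0.001  -0.002  -0.0981  0.0003 -0.0038 -0.0029]
```

View pics/s12.png

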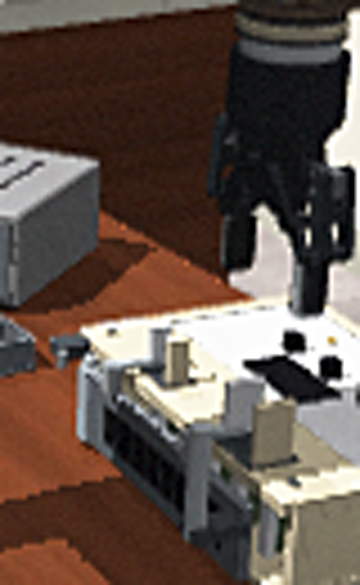

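View pics/t12.png

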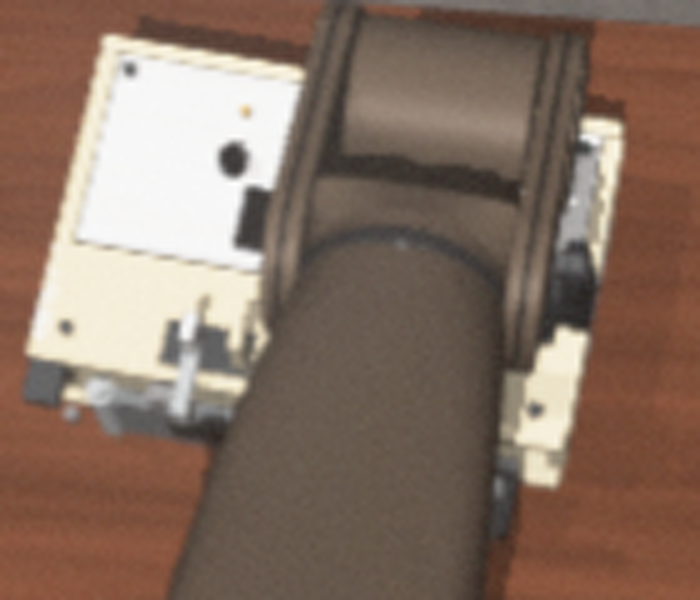

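Moving tab A shows at about (192,325) and had been at (172,320). That looks like less travel than expected, so measure it.

Run:
```python
from look import *
b=cam('top'); s=cam('side')
for n,c in(('top',b),('side',s)):
    P,uv=cloud(c); L=inv(T,yaw,P)
    m=(L[:,2]>.1)&(L[:,2]<.122)&(L[:,0]>.015)&(L[:,0]<.045)&(L[:,1]>.03)&(L[:,1]<.12)
    h,e=np.histogram(L[m][:,1],bins=np.arange(.03,.12,.003)); print(n,[(round(x,3),int(k)) for x,k in zip(e,h) if k])
zoom(b,210,250,130,180,12,'t13.png')
zoom(s,285,330,150,200,12,'s13.png')
```

```text
top [(np.float64(0.048), 3), (np.float64(0.051), 10), (np.float64(0.054), 9), (np.float64(0.057), 4), (np.float64(0.078), 13), (np.float64(0.081), 8), (np.float64(0.084), 5)]
side [(np.float64(0.045), 5), (np.float64(0.048), 16), (np.float64(0.051), 6), (np.float64(0.057), 1), (np.float64(0.072), 4), (np.float64(0.075), 13), (np.float64(0.078), 7), (np.float64(0.081), 1), (np.float64(0.084), 2)]
```

View pics/t13.png

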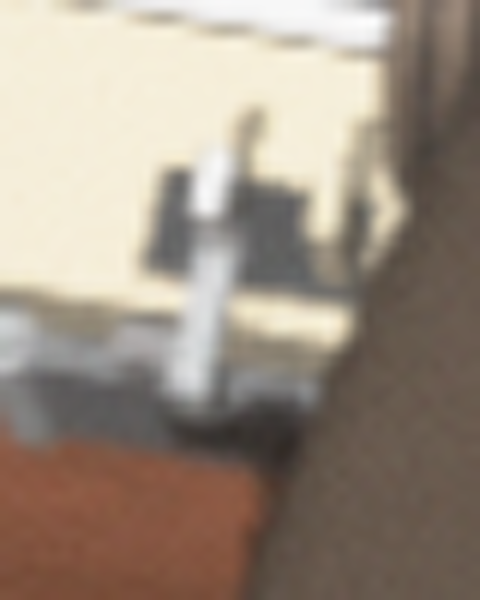

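View pics/s13.png

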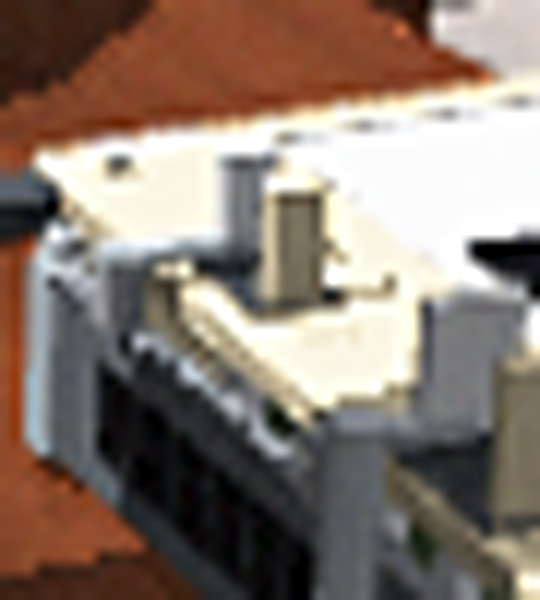

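By depth the tabs are about 28 mm apart centre to centre, where 24 would be full. That puts catch A at about 0.014, so it may have rebounded as the fingers opened. I'll squeeze it again more gently and release in small steps.

Emit:
jog_arm(commands="0.014 0.139 0 0 0 0;0.014 0.139 0 0 0 0;0.014 0.139 0 0 0 0;0.014 0.139 0 0 0 0;0.014 0.139 -0.05 0 0 0;0.014 0.139 -0.098 0 0 0;0.014 0.139 -0.098 0 0 0;0.014 0.139 -0.098 0 0 0")

```text
time: 16.48
eef_pos: [0.6763, 0.186, 0.0903]
tcp_rot: [0.055, 0.999, -0.0, -0.0]
contact_force: [-1.0, 0.3, 0.9]
opening: 0.997
```

Emit:
jog_arm(commands="0 0 0 0 0 0;0 0 0 0 0 0;0 0 0 0 0 0;0 0 0 0 0 0;0 0 0 0 0 0;0 0 0 0 0 0;0 0 0 0 0 0;0 0 0 0 0 0;0 0 0 0 0 0", gripper=20, grip_force=20)

```text
time: 17.6
eef_pos: [0.6758, 0.1869, 0.0902]
tcp_rot: [0.054, 0.999, -0.0, -0.001]
contact_force: [-2.2, -1.8, 6.0]
opening: 0.368
```

Run:
```python
from look import *
s=get_state(); print(s['time'],s['opening'],s['eef_pos'],s['contact_force'],inv(T,yaw,s['eef_pos']))
c=cam('side')
zoom(c,285,330,150,200,12,'s14.png')
P,uv=cloud(c); L=inv(T,yaw,P)
m=(L[:,2]>.085)&(L[:,2]<.112)&(L[:,0]>.015)&(L[:,0]<.045)&(L[:,1]>.02)&(L[:,1]<.12)
h,e=np.histogram(L[m][:,1],bins=np.arange(.02,.12,.003)); print([(round(x,3),int(k)) for x,k in zip(e,h) if k])
```

```text
17.6 0.36772830856904054 [0.67578809 0.18686131 0.09018722] [-2.21247782 -1.80161108  6.019978  ] [[0.0294985  0.06586114 0.09018722]]
[(np.float64(0.029), 1), (np.float64(0.032), 1), (np.float64(0.035), 8), (np.float64(0.038), 6), (np.float64(0.041), 9), (np.float64(0.044), 7), (np.float64(0.047), 3), (np.float64(0.05), 4), (np.float64(0.062), 1), (np.float64(0.065), 1), (np.float64(0.068), 4), (np.float64(0.071), 9), (np.float64(0.074), 9), (np.float64(0.077), 5), (np.float64(0.08), 5), (np.float64(0.083), 3), (np.float64(0.086), 4), (np.float64(0.089), 1)]
```

View pics/s14.png

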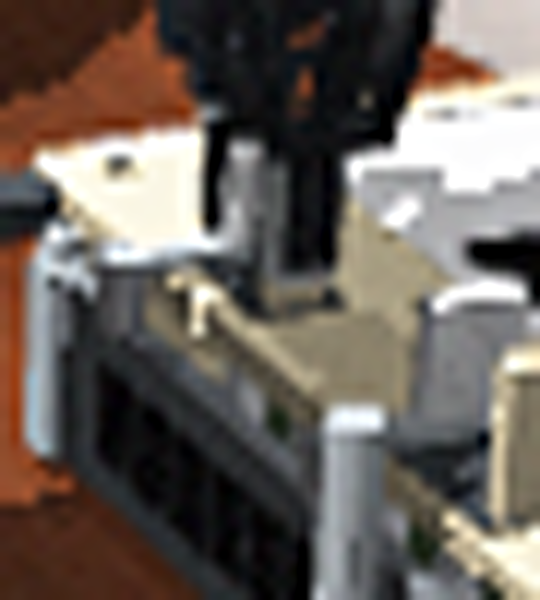

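Emit:
jog_arm(commands="0 0 0 0 0 0;0 0 0 0 0 0", gripper=40)

```text
time: 17.9
eef_pos: [0.6746, 0.1872, 0.0876]
tcp_rot: [0.054, 0.999, -0.001, -0.002]
contact_force: [0.6, -0.1, 0.6]
opening: 0.405
```

Emit:
jog_arm(commands="0 0 0 0 0 0;0 0 0 0 0 0", gripper=50)

```text
time: 18.15
eef_pos: [0.6748, 0.1871, 0.0879]
tcp_rot: [0.054, 0.999, -0.0, -0.002]
contact_force: [0.1, -0.5, 0.2]
opening: 0.499
```

Emit:
jog_arm(commands="0 0 0 0 0 0;0 0 0 0 0 0;0 0 0 0 0 0;0 0 0.05 0 0 0;0 0 0.1 0 0 0;-0.013 -0.139 0.1 0 0 0;-0.013 -0.139 0.1 0 0 0;-0.013 -0.139 0.1 0 0 0;-0.013 -0.139 0.1 0 0 0;-0.013 -0.139 0.1 0 0 0", gripper=100)

```text
time: 19.4
eef_pos: [0.6621, 0.0494, 0.1882]
tcp_rot: [0.053, 0.999, -0.0, -0.002]
contact_force: [-0.6, 0.3, -0.6]
opening: 1.002
```

Run:
```python
from look import *
b=cam('top'); s=cam('side')
for n,c in(('top',b),('side',s)):
    P,uv=cloud(c); L=inv(T,yaw,P)
    m=(L[:,2]>.1)&(L[:,2]<.125)&(L[:,0]>.015)&(L[:,0]<.045)&(L[:,1]>.03)&(L[:,1]<.12)
    y=L[m][:,1]; print(n,y[y>.065].mean(),y[y<.065].mean(),len(y))
zoom(b,210,250,130,180,12,'t15.png')
st=get_state(); print(st['time'],st['opening'],st['eef_pos'],st['contact_force'],inv(T,yaw,st['eef_pos']))
print(rel([.6621,.0477,.088],tool(yaw+np.pi/2)))
c0=dict(np.load('side1.npz'));P,uv=cloud(c0); L=inv(T,yaw,P)
m=(L[:,2]>.1)&(L[:,2]<.125)&(L[:,0]>.015)&(L[:,0]<.045)&(L[:,1]>.03)&(L[:,1]<.12)
y=L[m][:,1]; print('side0',y[y>.07].mean(),y[y<.07].mean(),len(y))
# model overlay at value .018 and .014 in top/side
for n,c,(u0,u1,v0,v1) in(('t',b,(205,255,130,180)),('s',s,(285,335,150,200))):
    k=12; f=cv2.resize(c['frame'][v0:v1,u0:u1,::-1],None,fx=k,fy=k,interpolation=cv2.INTER_CUBIC)
    for yc,col in((-.021,(0,0,255)),(.003,(0,255,0)),(.007,(255,0,255))):
        x0,x1=.021,.039; ys=.0755+yc
        q=proj(c,w(T,yaw,[(x0,ys-.004,.118),(x1,ys-.004,.118),(x1,ys+.004,.118),(x0,ys+.004,.118)]))
        cv2.polylines(f,[((q-[u0,v0]+.5)*k).astype(int).reshape(-1,1,2)],True,col,1)
    cv2.imwrite('pics/ov15%s.png'%n,f)
```

```text
top 0.07738535241693241 0.05367857792148535 54
side 0.07456008596745928 0.05006878141008632 55
19.5 1.0041231422070795 [0.66206612 0.04973246 0.1881535 ] [-0.19182953 -0.49828309  0.35272175] [[ 0.03077543 -0.07194664  0.1881535 ]]
[ 0.     -0.002  -0.1002  0.0003 -0.0037 -0.0029]
side0 0.08967740548766648 0.049681655612840915 52
```

View pics/ov15t.png

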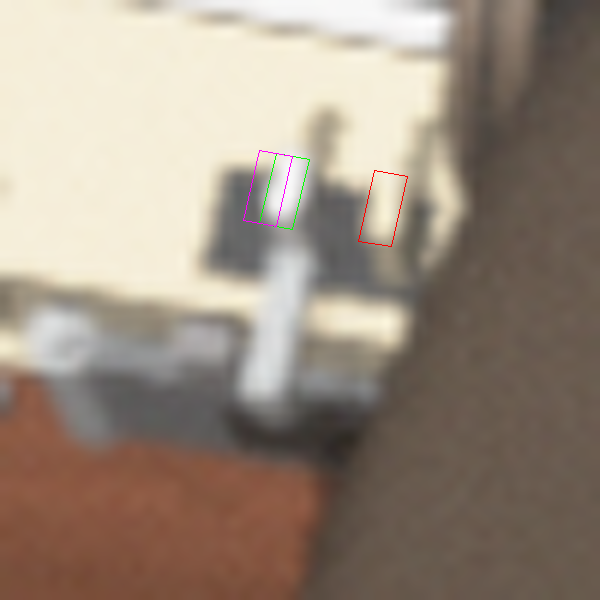

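View pics/ov15s.png

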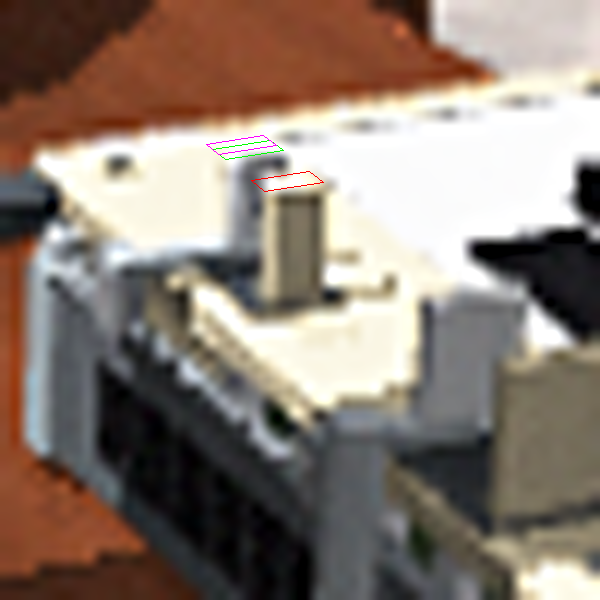

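The spacing is now 24 mm, so catch A is fully squeezed and stayed there. Descend on B and use the same gentle squeeze.

Emit:
jog_arm(commands="0 -0.002 -0.05 0 -0.004 -0.003;0 -0.002 -0.08 0 -0.004 -0.003;0 -0.002 -0.098 0 -0.004 -0.003;0 -0.002 -0.098 0 -0.004 -0.003;0 -0.002 -0.098 0 -0.004 -0.003")

```text
time: 20.12
eef_pos: [0.6633, 0.0464, 0.092]
tcp_rot: [0.055, 0.998, -0.0, 0.002]
contact_force: [0.2, -0.1, 0.3]
opening: 1.002
```

Emit:
jog_arm(commands="0 0 0 0 0 0;0 0 0 0 0 0;0 0 0 0 0 0;0 0 0 0 0 0;0 0 0 0 0 0;0 0 0 0 0 0;0 0 0 0 0 0;0 0 0 0 0 0;0 0 0 0 0 0;0 0 0 0 0 0", gripper=20, grip_force=20)

```text
time: 21.38
eef_pos: [0.6631, 0.0472, 0.092]
tcp_rot: [0.056, 0.998, 0.001, 0.002]
contact_force: [0.1, 3.8, 6.4]
opening: 0.37
```

Run:
```python
from look import *
zoom(cam('side'),285,345,140,210,8,'s16.png')
s=get_state(); print(s['time'],s['opening'],s['eef_pos'],s['contact_force'],inv(T,yaw,s['eef_pos']))
```

```text
21.425 0.3654895943754194 [0.66307486 0.04717857 0.09198948] [-0.10854312  4.61797448  5.66707604] [[ 0.032056   -0.07437563  0.09198948]]
```

View pics/s16.png

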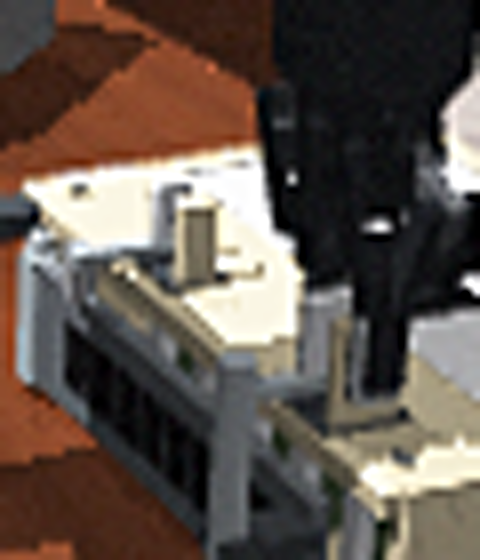

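Emit:
jog_arm(commands="0 0 0 0 0 0;0 0 0 0 0 0", gripper=40)

```text
time: 21.68
eef_pos: [0.6625, 0.0463, 0.0911]
tcp_rot: [0.056, 0.998, -0.0, 0.001]
contact_force: [1.0, 4.4, 4.7]
opening: 0.402
```

Emit:
jog_arm(commands="0 0 0 0 0 0;0 0 0 0 0 0", gripper=50)

```text
time: 21.92
eef_pos: [0.661, 0.0453, 0.0889]
tcp_rot: [0.056, 0.998, -0.001, -0.001]
contact_force: [-0.1, -0.3, 0.1]
opening: 0.498
```

Emit:
jog_arm(commands="0 0 0.05 0 0 0;0 0 0.1 0 0 0;-0.07 -0.023 0.12 0 0 -1.571;-0.07 -0.023 0.12 0 0 -1.571;-0.07 -0.023 0.12 0 0 -1.571;-0.07 -0.023 0.12 0 0 -1.571;-0.07 -0.023 0.12 0 0 -1.571;-0.07 -0.023 0.12 0 0 -1.571;-0.07 -0.023 0.12 0 0 -1.571;-0.07 -0.023 0.12 0 0 -1.571;-0.07 -0.023 0.12 0 0 -1.571;-0.07 -0.023 0.12 0 0 -1.571")

```text
time: 23.42
eef_pos: [0.5915, 0.0226, 0.2094]
tcp_rot: [0.745, 0.667, -0.001, -0.0]
contact_force: [0.3, 0.1, 0.4]
opening: 0.502
```

Run:
```python
from look import *
b=cam('top'); s=cam('side')
for n,c in(('top',b),('side',s)):
    P,uv=cloud(c); L=inv(T,yaw,P)
    for z0,ym,y0,y1 in((.1,.065,.03,.12),(.105,-.075,-.11,-.03)):
        m=(L[:,2]>z0)&(L[:,2]<.135)&(L[:,0]>.015)&(L[:,0]<.045)&(L[:,1]>y0)&(L[:,1]<y1)
        y=L[m][:,1]; print(n,y[y>ym].mean(),y[y<ym].mean(),len(y))
zoom(b,190,310,110,200,5.5,'t17.png');zoom(s,270,360,80,225,4,'s17.png')
st=get_state(); print(st['time'],st['opening'],st['eef_pos'],st['contact_force'],st['qpos'])
print(rel([.5931,.0240,.089],tool(yaw)))
```

```text
top 0.0775456469285745 0.05384126044053377 51
top nan nan 0
side 0.07448522616225997 0.04965598417348171 57
side -0.06526912098901819 -0.08971423774283921 110
23.525 0.503248146637977 [0.59169187 0.02277683 0.20970517] [-0.67704836  0.19131282  0.74222463] [-1.32297817e-01  1.25268989e-01  1.80527679e+00 -1.15984515e-03
  1.21277910e+00 -2.15491880e-02]
[ 0.0014  0.0012 -0.1207  0.0008 -0.0019  0.0013]<stdin>:7: RuntimeWarning: Mean of empty slice.
  ret = ret.dtype.type(ret / rcount)
```

View pics/t17.png

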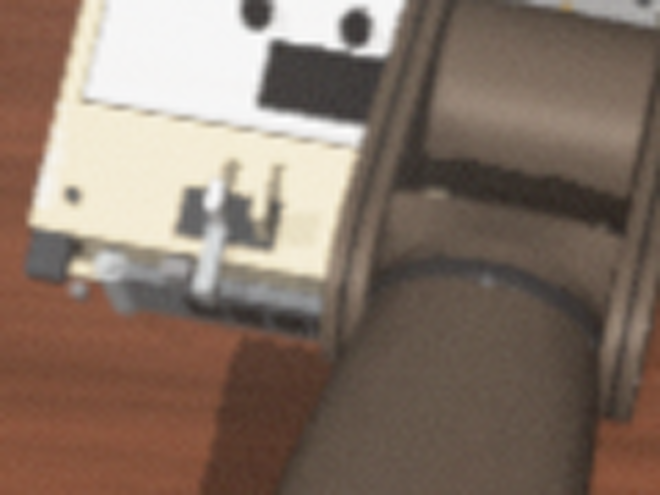

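View pics/s17.png

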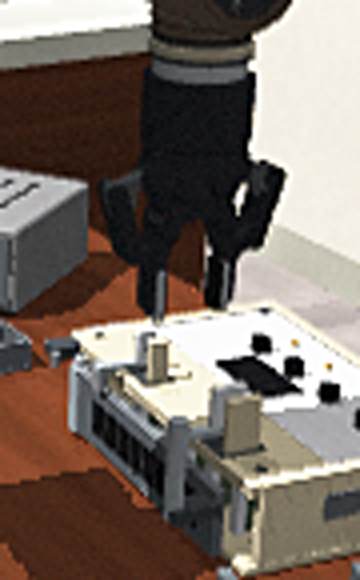

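Both catches show 24 mm spacing, so both are fully squeezed, and the gate is still shut. Descend on the post and grip it.

Emit:
jog_arm(commands="0.001 0.001 -0.06 0 0 0;0.001 0.001 -0.09 0 0 0;0.001 0.001 -0.12 0 0 0;0.001 0.001 -0.12 0 0 0;0.001 0.001 -0.12 0 0 0")

```text
time: 24.15
eef_pos: [0.5938, 0.0239, 0.0915]
tcp_rot: [0.745, 0.667, 0.0, 0.001]
contact_force: [0.5, 0.3, 0.5]
opening: 0.498
```

Emit:
jog_arm(commands="0 0 0 0 0 0;0 0 0 0 0 0;0 0 0 0 0 0;0 0 0 0 0 0;0 0 0 0 0 0", gripper=0, grip_force=40)

```text
time: 24.78
eef_pos: [0.594, 0.0239, 0.0922]
tcp_rot: [0.745, 0.667, 0.0, 0.001]
contact_force: [-1.0, -0.0, 6.2]
opening: 0.177
```

Run:
```python
from look import *
zoom(cam('side'),270,360,100,225,4.5,'s18.png')
st=get_state(); print(st['time'],st['opening'],st['eef_pos'],st['contact_force'])
H=w(T,yaw,(0,.135,0))[0]; P0=w(T,yaw,(-.035,-.105,0))[0]
print(H)
for a in np.arange(.15,1.66,.1):
    d=(Ro.from_euler('z',-a).as_matrix()@(P0-H))+H-P0; print(round(a,2),d.round(3))
```

```text
24.825 0.1754714929193511 [0.59401155 0.02388604 0.09224773] [-2.42711689 -0.9610884   5.16726798]
[0.65398588 0.25879883 0.        ]
0.15 [-0.034  0.012  0.   ]
0.25 [-0.056  0.022  0.   ]
0.35 [-0.077  0.035  0.   ]
0.45 [-0.096  0.05   0.   ]
0.55 [-0.114  0.066  0.   ]
0.65 [-0.13   0.085  0.   ]
0.75 [-0.144  0.105  0.   ]
0.85 [-0.156  0.126  0.   ]
0.95 [-0.165  0.148  0.   ]
1.05 [-0.173  0.171  0.   ]
1.15 [-0.178  0.194  0.   ]
1.25 [-0.181  0.219  0.   ]
1.35 [-0.182  0.243  0.   ]
1.45 [-0.179  0.267  0.   ]
1.55 [-0.175  0.291  0.   ]
1.65 [-0.168  0.314  0.   ]
```

View pics/s18.png

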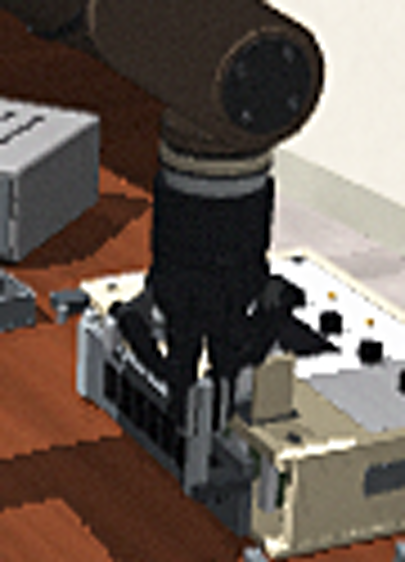

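The post is gripped at 15 mm. Start the swing, turning the tool with the gate.

Emit:
jog_arm(commands="-0.01 0.003 0 0 0 -0.05;-0.034 0.012 0 0 0 -0.15;-0.056 0.022 0 0 0 -0.25;-0.077 0.035 0 0 0 -0.35;-0.096 0.05 0 0 0 -0.45;-0.114 0.066 0 0 0 -0.55;-0.13 0.085 0 0 0 -0.65;-0.13 0.085 0 0 0 -0.65")

```text
time: 25.82
eef_pos: [0.463, 0.1092, 0.0922]
tcp_rot: [0.919, 0.394, -0.0, 0.001]
contact_force: [-3.1, -4.6, 7.6]
opening: 0.173
```

Run:
```python
from look import *
b=cam('top');zoom(cam('side'),250,370,90,240,4,'s19.png'); zoom(b,110,330,80,260,3,'t19.png')
st=get_state(); print(st['time'],st['opening'],st['eef_pos'],st['contact_force'],st['qpos'])
H=w(T,yaw,(0,.135,0))[0]; d=st['eef_pos']-H; print(np.hypot(d[0],d[1]),np.hypot(.035,.24))
```

```text
25.925 0.17137056739390027 [0.46348286 0.1085861  0.0921988 ] [-3.43462453 -3.82616451  8.96600119] [ 0.0177574   0.01240156  2.16167089 -0.00273255  0.96716757  0.77908722]
0.24260103696882399 0.24253865671269806
```

View pics/s19.png

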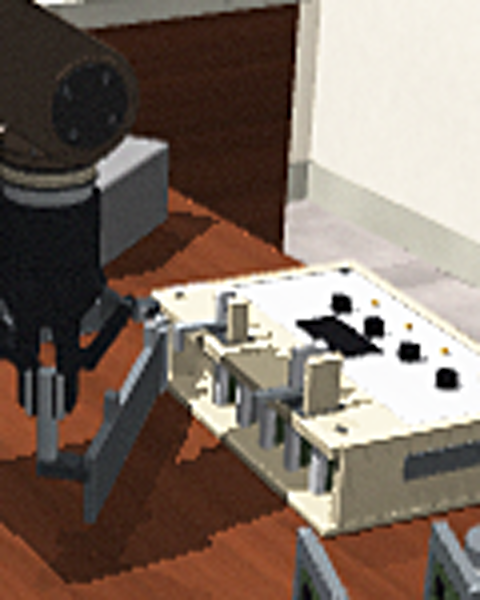

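View pics/t19.png

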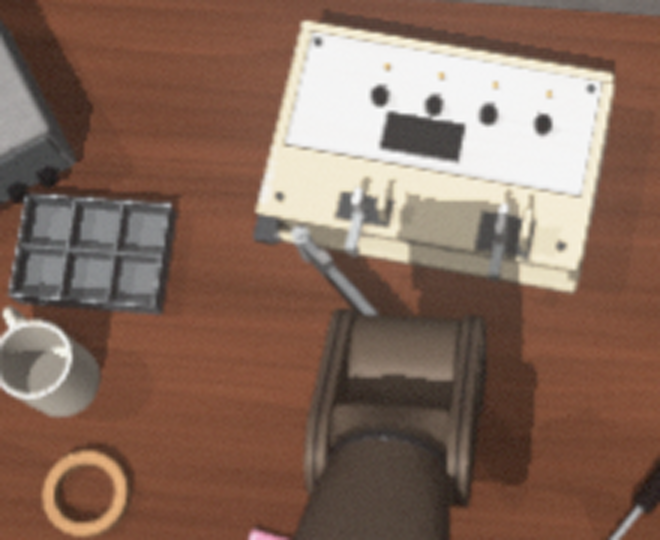

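The gate follows to about 0.65 rad. Continue past the detent to about 1.55.

Emit:
jog_arm(commands="-0.014 0.02 0 0 0 -0.1;-0.026 0.041 0 0 0 -0.2;-0.035 0.063 0 0 0 -0.3;-0.043 0.086 0 0 0 -0.4;-0.048 0.109 0 0 0 -0.5;-0.051 0.134 0 0 0 -0.6;-0.052 0.158 0 0 0 -0.7;-0.049 0.182 0 0 0 -0.8;-0.045 0.206 0 0 0 -0.9;-0.045 0.206 0 0 0 -0.9;-0.045 0.206 0 0 0 -0.9", grip_force=50)

```text
time: 27.3
eef_pos: [0.4182, 0.3156, 0.0922]
tcp_rot: [0.999, -0.045, -0.0, -0.0]
contact_force: [-4.4, 0.1, 9.3]
opening: 0.173
```

Run:
```python
from look import *
b=cam('top');s=cam('side');zoom(s,200,400,90,290,3,'s20.png'); zoom(b,110,420,80,270,2.5,'t20.png')
st=get_state(); print(st['time'],st['opening'],st['eef_pos'],st['contact_force'],st['qpos'],abs(st['dq']).max())
H=w(T,yaw,(0,.135,0))[0]; P0=w(T,yaw,(-.035,-.105,0))[0]; d=st['eef_pos']-H; e=P0-H
print('gate',np.arctan2(e[1],e[0])-np.arctan2(d[1],d[0])%(2*np.pi)+0, np.hypot(d[0],d[1]))
for n,c in(('top',b),('side',s)):
    P,uv=cloud(c); L=inv(T,yaw,P)
    for z0,ym,y0,y1 in((.1,.065,.03,.12),(.105,-.075,-.11,-.03)):
        m=(L[:,2]>z0)&(L[:,2]<.135)&(L[:,0]>.015)&(L[:,0]<.045)&(L[:,1]>y0)&(L[:,1]<y1)
        y=L[m][:,1]; print(n,y[y>ym].mean()-y[y<ym].mean(),len(y))
```

```text
27.4 0.17137707482414496 [0.41806682 0.31540924 0.09219781] [-4.71208334 -1.87131837  9.61243775] [4.51824472e-01 1.17441116e-01 2.05008532e+00 1.58731071e-03
 9.74328759e-01 2.11139692e+00] 0.004036607097590288
gate -4.730697220956329 0.24261603318813454
top 0.02387884257462069 56
top 0.024006255322017653 73
side 0.025044953111242996 54
side 0.02427890514130948 108
```

View pics/s20.png

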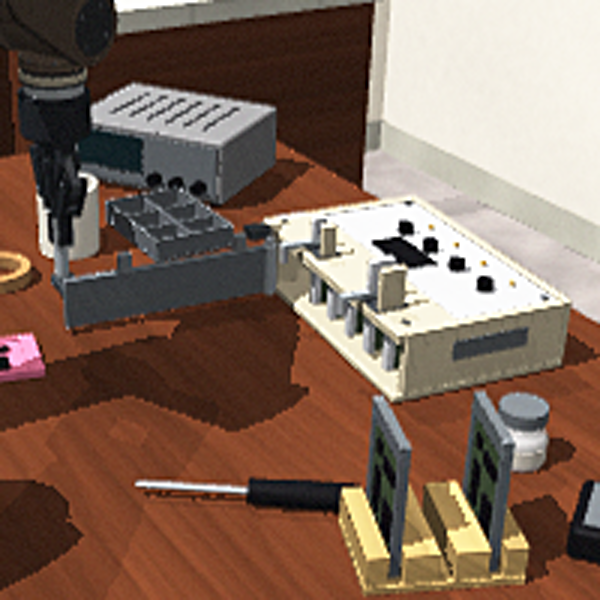

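View pics/t20.png

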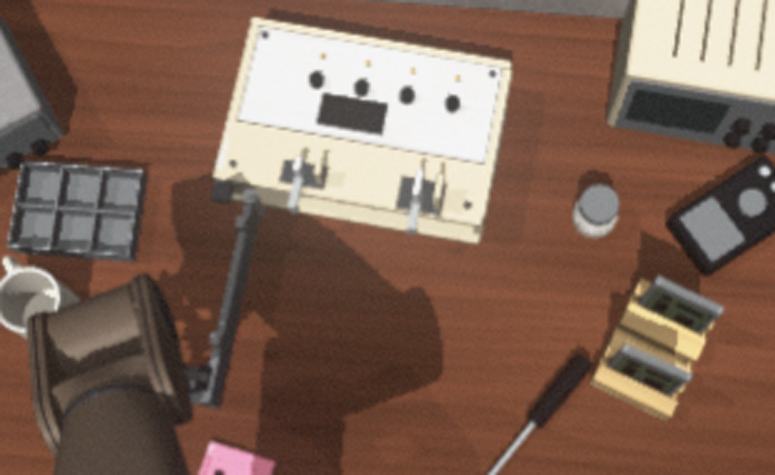

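The gate is held at about 1.55 rad. Both catches show full squeeze, both cards stand in the rack, and the bystanders look undisturbed. Hand in.

```bash
python3 -c "
from plant import ctrl; print(ctrl.sign_off())"
```

```text
the job is handed in; nothing more can be done
None
```

The job is handed in, with the gripper still holding the gate open; it took about 27.4 s. No verdict was reported, so what follows rests on my own last measurements.

- **Card:** I pinched the loose card and stood it in the rack's nearest empty slot. I lowered it until it met the slot floor at about 5 N, then let go. The last pictures show it upright beside the old card, which looks unmoved.
- **Catches:** I squeezed the one next to the hinge first, then the one nearer the post. After the first squeeze and release, catch A measured about 28 mm between tab centres instead of 24 (roughly 14 mm of travel). It had probably rebounded when the fingers opened. I squeezed it again at lower force and released slowly, before touching catch B. At the end both measured 24–25 mm between tab centres, which is fully squeezed.
- **Gate:** I swung it by its post past the detent. The tool position puts it at about 1.55 rad, with the post gripped at 50 N and the arm still.
- **Bystanders:** none looks displaced in the final pictures, but I checked these only by eye. The calibration is good to about 2 mm, and the side view sat about 1 px off the positions measured in the top view.

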